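Set up and dust the notions pots

ROBOT

A 6-joint arm with a two-finger parallel gripper is mounted at the origin on the work surface. World frame = base frame: x ahead of the robot, y to its left, z up, the work surface at z = 0. Lengths are in m, angles in degrees, forces in N, time in s.
With the tool pointing down it reaches from about 0.4 to 0.825 m from the base axis. Payload 7 kg.
Tool frame: the origin (TCP) lies on the centre line of the jaws, within the pads' length; the fingertips stand 19 mm ahead of it and the grasp point (between the pads) is the TCP; z points along the fingers, y is the line along which they close (so a half turn about z gives the same grasp; the last joint's range is limited). The gripper opens to 88 mm and grips with 3 to 60 N. Pads are 19 mm wide; open, the fingers measure 130 mm over their backs; the gripper's body (78 mm by 193 mm) begins 47 mm behind the grasp point.
Start: joints at [-49.555, 20.546, 0.682, 0, -70.136, -16.507], TCP at [0.274, -0.617, 0.246] pointing down, gripper open.
Joint ranges: [-176.03, 176.03], [-82.01, 121.73], [-58.28, 71.71], [-173.87, 95.51], [-174.79, -0.11], [-173.66, 173.66]. Speed limits (degrees/s): [136.94, 136.94, 172.46, 180, 180, 180].

INTERFACE

Orientations are given as [roll, pitch, yaw] about the fixed x, y, z axes, in that order (R = Rz(yaw) Ry(pitch) Rx(roll)).
In Python, from plant import ctrl gives the robot as it stands.
- The arm moves only by the tool move_arm, never from a script. Its argument "motion" is a list of rows, each a list of 3 entries, a list of its own where there are three numbers: the shift along the tool's x, y, z in mm, then the turn, a rotation vector about the tool's x, y, z in degrees, then the closure, from 0 (fully open) to 1 (shut). A call has 1 to 10 rows; each row is the pose to reach, as a shift and turn from the pose commanded when the call began, along the tool's axes at that moment; what a row does not reach only later rows make up. A row lasts 1/12 s, in which the tool goes at most 41.7 mm and 7.16 degrees, less where a joint would pass 70% of its speed; a pose out of reach is approached as far as the arm can. A call with a gripper value outside its range is refused whole. The fingers move at their own pace and stop on an object; the grip force is fixed at half the most. Time passes only in rows, so rows that repeat a pose let the fingers close. It gives the time, the measured TCP pose, the force, the opening and the grip force at its end, in the units of the state.
- ctrl.get_obs(): the state, without advancing time (a new reading comes with each control period).
- ctrl.snapshot(name): name is "scene" or "top" or "wrist"; returns a dict with "color" (480x640x3 uint8, blue, green, red), "camera_matrix" (3x3 intrinsics, pixels), "cam_to_world" (4x4, takes a point from camera to world coordinates). Camera axes: x right, y up, looking along -z (the intrinsics and any distortion apply to the point x, -y, -z); pixel columns grow to the right and rows downward; lengths in m; the calibration is good to about 2 mm. A picture is of the moment at which its call begins. There is no depth.
- ctrl.close_job(): hands the job in; it is judged then, once.
The state is a dict: "clock": time; "joint_pos": joint angles; "qvel": joint speeds; "tau": joint torques, N m; "tool_pos": TCP position; "orientation": TCP orientation; "force": force on the tool from outside, world axes, zero at the start; "moment": the same for the moment, N m; "opening": finger opening in m; "gripper_force": force on a finger pad.
Only numpy, scipy, OpenCV 4.12 (cv2) and the standard library are available. Lean on these libraries where they do the work, as an engineer would, in place of code of your own. Each camera call takes 0.05 s, during which the arm holds its last target. There are 200 camera calls.

TASK

The two or three square white pots on the cutting mat stand upside down: turn each one mouth-up and stand it wholly on the cork mat. Then dust the inside of each with the lint brush, tallest pot first and shortest last: down to the floor of the pot, up past half its depth, and down to the floor again. Put the brush back upright in its holder, bristles down, let go of everything, and leave the other things on the table where they are.

Things in the scene. Friction and masses are not known exactly. Their poses are not given: they have to be found in the camera images.
- pot_tall: tallest pot (may be absent): white plastic, square, straight flat sides, 56 x 56 mm outside, 95 mm tall, walls and floor 4 mm, inside 48 x 48 mm, about 140 g. Starts mouth-down, base on top; steady on base, mouth or any side. Origin: its middle, half-way up on its axis; z points from the base out of the mouth; x, y square to its sides.
- pot_mid: middle pot (may be absent): white plastic, square, straight flat sides, 56 x 56 mm outside, 78 mm tall, walls and floor 4 mm, inside 48 x 48 mm, about 140 g. Starts mouth-down, base on top; steady on base, mouth or any side. Origin: its middle, half-way up on its axis; z points from the base out of the mouth; x, y square to its sides.
- pot_short: shortest pot (may be absent): white plastic, square, straight flat sides, 56 x 56 mm outside, 60 mm tall, walls and floor 4 mm, inside 48 x 48 mm, about 140 g. Starts mouth-down, base on top; steady on base, mouth or any side. Origin: its middle, half-way up on its axis; z points from the base out of the mouth; x, y square to its sides.
- cork_mat: cork mat lying fixed on the table, 150 mm (its x) by 380 mm (its y), 3 mm thick, left of the pots. Origin: centre of its underside. Room for three pots in a row along y.
- brush: lint brush, 180 mm long, standing bristles-down, loose in its holder. Origin: middle of the bristles' bottom end; z runs up the handle. Stiff bristle cylinder 24 mm across from 0 to 60 mm, steel shaft (8 mm) to 105 mm, then a square wooden handle 14 x 14 mm (faces square to its x and y) to 180 mm. About 60 g.
- holder: fixed wooden brush holder: square upright tube open at the top, 40 mm outside, 30 x 30 mm inside, rim 62 mm above the table, on a foot 90 x 90 x 6 mm. Origin: centre of the underside, z up. The brush stands on the tube's floor, 6 mm above the table.
- spool_a: bystander, to be left alone: thread spool, 34 mm across, 38 mm tall, standing. Origin: centre of its underside
- spool_b: bystander, to be left alone: another thread spool, same size. Origin: centre of its underside
- spool_c: bystander, to be left alone: another thread spool, same size. Origin: centre of its underside
- button_jar: bystander, to be left alone: glass jar with a steel cap, 60 mm across, 90 mm tall, standing at the back. Origin: centre of its underside
- pin_tin: bystander, to be left alone: flat round steel tin, 66 mm across, 22 mm tall, near the robot. Origin: centre of its underside
- tape_case: bystander, to be left alone: round grey tape-measure case, 54 mm across, 18 mm tall. Origin: centre of its underside
- rotary_cutter: bystander, to be left alone: rotary cutter lying flat, about 145 mm long, 16 mm tall, yellow handle. Origin: centre of its underside
There are look-alikes about, which are no part of the job. What is shaped like the pot_short but yellow is not meant. What is shaped like the pot_tall but black is not meant.

How it is judged (in metres and radians):
On the way, in this order (a step that is already met when the one before it is completed fails the run):
1. brush down to the floor of the tallest pot present (within 12 mm), pot mouth-up on the cork mat (angle between pot_tall's own z axis and vertical below 0.12 rad and z of pot_tall in the frame of cork_mat between 0.0475 and 0.0575 m and x of pot_tall in the frame of cork_mat between -0.065 and 0.065 m and y of pot_tall in the frame of cork_mat between -0.18 and 0.18 m and x of brush in the frame of pot_tall between -0.022 and 0.022 m and y of brush in the frame of pot_tall between -0.022 and 0.022 m and z of brush in the frame of pot_tall below -0.0315 m), for 0.1 s.
2. brush drawn up past half the depth of the tallest pot present, still over its mouth (angle between pot_tall's own z axis and vertical below 0.12 rad and z of pot_tall in the frame of cork_mat between 0.0475 and 0.0575 m and x of pot_tall in the frame of cork_mat between -0.065 and 0.065 m and y of pot_tall in the frame of cork_mat between -0.18 and 0.18 m and x of brush in the frame of pot_tall between -0.022 and 0.022 m and y of brush in the frame of pot_tall between -0.022 and 0.022 m and z of brush in the frame of pot_tall above 0.002 m), for 0.1 s.
3. brush down to its floor again (tallest pot present) (all of step 1), for 0.1 s.
4. brush down to the floor of the middle pot present (within 12 mm), pot mouth-up on the cork mat (angle between pot_mid's own z axis and vertical below 0.12 rad and z of pot_mid in the frame of cork_mat between 0.039 and 0.049 m and x of pot_mid in the frame of cork_mat between -0.065 and 0.065 m and y of pot_mid in the frame of cork_mat between -0.18 and 0.18 m and x of brush in the frame of pot_mid between -0.022 and 0.022 m and y of brush in the frame of pot_mid between -0.022 and 0.022 m and z of brush in the frame of pot_mid below -0.023 m), for 0.1 s.
5. brush drawn up past half the depth of the middle pot present, still over its mouth (angle between pot_mid's own z axis and vertical below 0.12 rad and z of pot_mid in the frame of cork_mat between 0.039 and 0.049 m and x of pot_mid in the frame of cork_mat between -0.065 and 0.065 m and y of pot_mid in the frame of cork_mat between -0.18 and 0.18 m and x of brush in the frame of pot_mid between -0.022 and 0.022 m and y of brush in the frame of pot_mid between -0.022 and 0.022 m and z of brush in the frame of pot_mid above 0.002 m), for 0.1 s.
6. brush down to its floor again (middle pot present) (all of step 4), for 0.1 s.
7. brush down to the floor of the shortest pot present (within 12 mm), pot mouth-up on the cork mat (angle between pot_short's own z axis and vertical below 0.12 rad and z of pot_short in the frame of cork_mat between 0.03 and 0.04 m and x of pot_short in the frame of cork_mat between -0.065 and 0.065 m and y of pot_short in the frame of cork_mat between -0.18 and 0.18 m and x of brush in the frame of pot_short between -0.022 and 0.022 m and y of brush in the frame of pot_short between -0.022 and 0.022 m and z of brush in the frame of pot_short below -0.014 m), for 0.1 s.
8. brush drawn up past half the depth of the shortest pot present, still over its mouth (angle between pot_short's own z axis and vertical below 0.12 rad and z of pot_short in the frame of cork_mat between 0.03 and 0.04 m and x of pot_short in the frame of cork_mat between -0.065 and 0.065 m and y of pot_short in the frame of cork_mat between -0.18 and 0.18 m and x of brush in the frame of pot_short between -0.022 and 0.022 m and y of brush in the frame of pot_short between -0.022 and 0.022 m and z of brush in the frame of pot_short above 0.002 m), for 0.1 s.
9. brush down to its floor again (shortest pot present) (all of step 7), for 0.1 s.
At the end, for the whole second after the job is handed in: Every pot present stands mouth-up (within 7 degrees) on the cork mat, its centre within 65 mm (mat's x) and 180 mm (mat's y) of the mat's centre; the brush stands bristles-down in its holder (within 12 mm of the middle, within 11 degrees of upright, resting on its floor); all at rest and released (angle between each of pot_tall, pot_mid, pot_short's own z axis and vertical below 0.12 rad and z of pot_tall in the frame of cork_mat between 0.0475 and 0.0575 m and x of pot_tall in the frame of cork_mat between -0.065 and 0.065 m and y of pot_tall in the frame of cork_mat between -0.18 and 0.18 m and linear speed of each of pot_tall, pot_mid, pot_short, brush below 0.02 m/s and z of pot_mid in the frame of cork_mat between 0.039 and 0.049 m and x of pot_mid in the frame of cork_mat between -0.065 and 0.065 m and y of pot_mid in the frame of cork_mat between -0.18 and 0.18 m and z of pot_short in the frame of cork_mat between 0.03 and 0.04 m and x of pot_short in the frame of cork_mat between -0.065 and 0.065 m and y of pot_short in the frame of cork_mat between -0.18 and 0.18 m and horizontal distance between brush and holder below 0.012 m and angle between brush's own z axis and vertical below 0.2 rad and height (world z) of brush below 0.015 m); the robot touches nothing.
It fails at once if a bystander (spool_a, spool_b, spool_c, button_jar, pin_tin, tape_case, rotary_cutter) pushed more than 60 mm from its place (distance of any of spool_a, spool_b, spool_c, button_jar, pin_tin, tape_case, rotary_cutter from where it was at the start of the episode above 0.06 m).
Of pot_tall, pot_mid, pot_short only 2 to 3 are there at a start; the rules pass over those that are not, and their reading is None.
At some moment in a run one of pot_tall, pot_mid, pot_short may be knocked a few centimetres aside while the robot is not near it.
It also fails if it takes over 210 s, if anything falls off the work surface, if the arm or the gripper's body presses on something with over 40 N, if the wrist force passes 120 N, or if a joint passes its speed limit or range.

## Working session

There is one attempt and no reset: what is moved stays moved. The work goes in short steps, Python scripts to look and compute and a tool call to move; the robot and the scene stay as the last step left them, time stands still between calls to the robot, and variables do not carry over. Pictures are saved under pics/ and viewed, at most 14 in all, crops included, and the job is handed in when it is done.

Besides the shell and the picture viewer there is one more tool, called after "Request:" by a JSON object that holds its "fn" and its "kwargs". move_arm: Moves the arm, as the interface text tells. Its arguments: {"type":"object","properties":{"motion":{"type":"array"}},"required":["motion"]}

```bash
ls; mkdir -p pics; cat > h.py <<'E'
import numpy as np, cv2
from scipy.spatial.transform import Rotation as R
from plant import ctrl
def snap(n):
    s=ctrl.snapshot(n); return s['color'],np.array(s['camera_matrix']),np.array(s['cam_to_world'])
def ray(K,T,u,v,z):
    d=np.linalg.inv(K)@np.array([u,v,1.]); d=T[:3,:3]@np.array([d[0],-d[1],-d[2]]); o=T[:3,3]
    return o+d*(z-o[2])/d[2]
def proj(K,T,p):
    c=np.linalg.inv(T)@np.append(p,1); q=K@np.array([c[0],-c[1],-c[2]]); return q[:2]/q[2]
E
python3 - <<'E'
from h import *
print(ctrl.get_obs())
for n in ['scene','top']:
    im,K,T=snap(n); cv2.imwrite(f'pics/{n}0.png',im); np.savez(f'{n}0.npz',K=K,T=T); print(n,K,T.round(3))
E
```

```text
pics
{'clock': 0.0, 'joint_pos': array([-4.95598443e+01,  2.05911999e+01,  6.33563873e-01, -2.00677857e-02,
       -7.01357158e+01, -1.65058997e+01]), 'qvel': array([ 0.08875104, -0.02282711,  0.02126941, -0.03736433,  0.02580491,
        0.10290778]), 'tau': array([-1.54287100e-03, -5.82713413e+01,  2.93057227e+01,  6.99752927e+00,
        6.93239534e-03, -1.30689054e-04]), 'tool_pos': array([ 0.27361919, -0.61655243,  0.24462389]), 'orientation': array([ 1.79905135e+02, -8.43756491e-03, -1.56072571e+02]), 'force': array([ 0.36998207, -1.12109631,  0.0127944 ]), 'moment': array([-0.02053512,  0.04998889,  0.00444024]), 'gripper_force': 0.0, 'opening': 0.08767339690830071}
scene [[620.81391514   0.         320.6145723 ]
 [  0.         620.81391514 250.1534012 ]
 [  0.           0.           1.        ]] [[ 0.813 -0.329  0.48   1.187]
 [ 0.582  0.477 -0.658 -0.935]
 [-0.013  0.815  0.58   0.827]
 [ 0.     0.     0.     1.   ]]
top [[458.97414333   0.         321.47339445]
 [  0.         458.97414333 240.08423385]
 [  0.           0.           1.        ]] [[-0.016  0.984 -0.178  0.377]
 [-1.    -0.011  0.027 -0.06 ]
 [ 0.024  0.178  0.984  0.931]
 [ 0.     0.     0.     1.   ]]
```

View pics/top0.png

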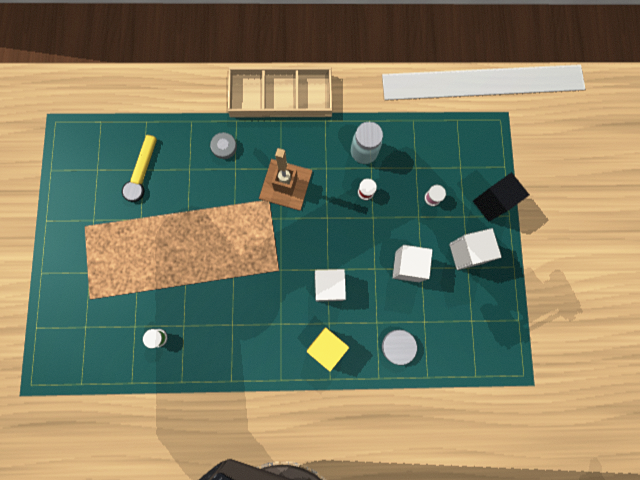

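View pics/scene0.png

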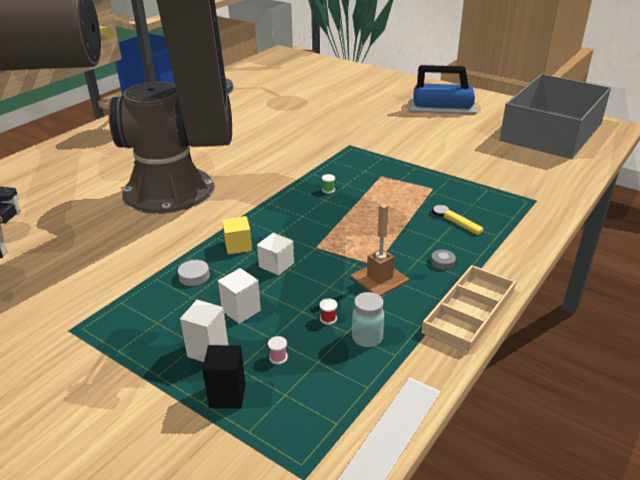

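Top view shows three white pots: short at (330,285), mid at (412,263), tall at (475,249). There is a yellow look-alike at (327,349) and a black one at (500,197). The cork mat spans (85–278, 200–298), and the holder with brush is at (286,182).

```bash
python3 - <<'E'
from h import *
im=cv2.imread('pics/top0.png'); d=np.load('top0.npz'); K,T=d['K'],d['T']
hsv=cv2.cvtColor(im,cv2.COLOR_BGR2HSV)
white=((hsv[...,1]<40)&(hsv[...,2]>120)).astype(np.uint8)
def big(m,lo,box):
    m=m.copy(); n,l,s,c=cv2.connectedComponentsWithStats(m)
    return [(i,s[i],c[i],l==i) for i in range(1,n) if s[i][4]>lo and box[0]<c[i][0]<box[2] and box[1]<c[i][1]<box[3]]
for i,s,c,m in big(white,400,(290,215,520,320)):
    v=hsv[...,2][m]; g=hsv[...,2].astype(np.float32)
    t,_=cv2.threshold(v.reshape(-1,1),0,255,cv2.THRESH_OTSU)
    print(c.round(1),s[4],'otsu',t,np.percentile(v,[5,25,50,75,95]))
    h=0.06 if c[0]<370 else .078 if c[0]<440 else .095
    f=(m&(hsv[...,2]>t)).astype(np.uint8); f=cv2.morphologyEx(f,cv2.MORPH_OPEN,np.ones((3,3)))
    cs,_=cv2.findContours(f,cv2.RETR_EXTERNAL,cv2.CHAIN_APPROX_NONE); cc=max(cs,key=cv2.contourArea)
    w=np.array([ray(K,T,*p[0],h)[:2] for p in cc],np.float32)
    r=cv2.minAreaRect(w*1000); print('  face',h,r)
# cork
m=cv2.inRange(hsv,(5,60,100),(20,200,255)); m[:200]=0;m[300:]=0;m[:,:80]=0;m[:,285:]=0
m=cv2.morphologyEx(m,cv2.MORPH_CLOSE,np.ones((7,7)))
cs,_=cv2.findContours(m,cv2.RETR_EXTERNAL,cv2.CHAIN_APPROX_NONE); cc=max(cs,key=cv2.contourArea)
print('cork',cv2.minAreaRect(np.array([ray(K,T,*p[0],.003)[:2] for p in cc],np.float32)*1000))
for n,p,z in [('foot',(286,185),.006),('spool1',(367,189),.03),('spool2',(435,195),.03),('spool3',(154,338),.03),('jar',(367,135),.09),('tin',(400,347),.02),('tape',(223,145),.018),('cut',(140,165),.01),('blk',(500,195),.095),('yel',(328,349),.06),('brushtop',(281,154),.186)]:
    print(n,ray(K,T,*p,z).round(3))
crop=im[215:385,260:560]; cv2.imwrite('pics/crop1.png',cv2.resize(crop,None,fx=2.6,fy=2.6,interpolation=cv2.INTER_CUBIC))
cv2.imwrite('pics/crop2.png',cv2.resize(im[140:220,240:330],None,fx=6,fy=6,interpolation=cv2.INTER_CUBIC))
E
```

```text
[474.8 248.3] 1404 otsu 196.0 [155.   168.   225.   227.   244.85]
  face 0.095 ((513.4368896484375, -381.9871826171875), (54.91424560546875, 56.44801330566406), 12.684365272521973)
[412.5 261.7] 1104 otsu 209.0 [168.   232.75 246.   246.   252.  ]
  face 0.078 ((488.6731872558594, -260.130859375), (55.962371826171875, 55.71258544921875), 80.65876770019531)
[329.9 284.4] 929 otsu 200.0 [178. 229. 231. 247. 252.]
  face 0.06 ((448.91790771484375, -98.04390716552734), (55.20473098754883, 54.97523498535156), 89.24061584472656)
cork ((534.5037231445312, 184.7760467529297), (150.56179809570312, 410.1510009765625), 7.949578762054443)
foot [ 0.662 -0.013  0.006]
spool1 [ 0.645 -0.18   0.03 ]
spool2 [ 0.631 -0.319  0.03 ]
spool3 [0.354 0.237 0.03 ]
jar [ 0.736 -0.175  0.09 ]
tin [ 0.329 -0.235  0.02 ]
tape [0.747 0.117 0.018]
cut [0.707 0.29  0.01 ]
blk [ 0.612 -0.425  0.095]
yel [ 0.33  -0.093  0.06 ]
brushtop [ 0.662 -0.014  0.186]
```

View pics/crop1.png

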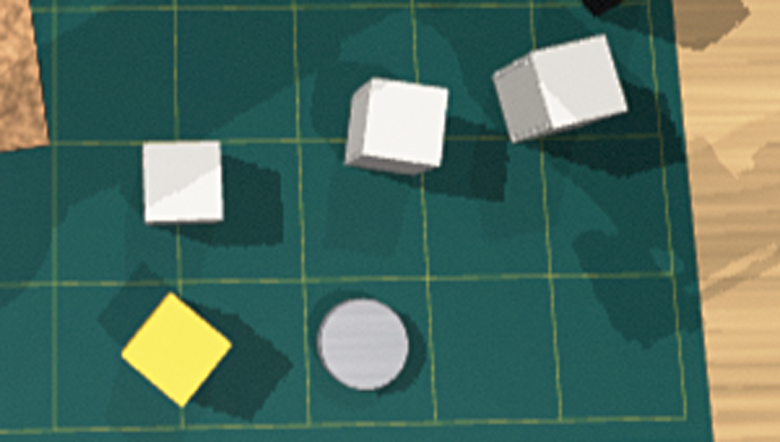

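View pics/crop2.png

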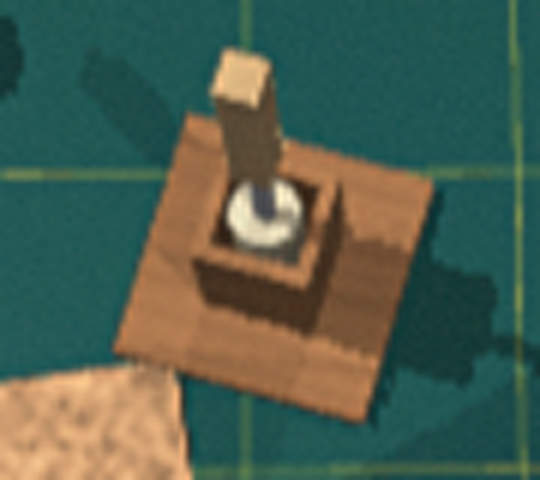

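The enlarged crop confirms three white pots, tall at crop (560,90), mid at (400,122) and short at (183,182). The yellow one at (177,348) and the black one at top right are the decoys. The second crop shows the holder turned about 15°, with the brush inside its tube.

Plan: carry each pot to the mat, then flip it in two 90° tilts, regrasping between them. Tall goes first.

```bash
cat >> h.py <<'E'
def go(p,h,tilt=0,z180=0):
    """delta in tool axes to TCP p, heading h, tilt forward (deg); tool x backward"""
    o=ctrl.get_obs(); A=R.from_euler('xyz',o['orientation'],degrees=True)
    B=R.from_euler('xyz',[180,0,h+180+z180],degrees=True)*R.from_rotvec([0,-tilt if not z180 else tilt,0],degrees=True)
    s=A.inv().apply(np.array(p)-o['tool_pos'])*1000; r=(A.inv()*B).as_rotvec(degrees=True)
    print('t%.1f'%o['clock'],'shift',s.round(1),'turn',r.round(1),'open',round(o['opening']*1000,1),'grip',round(o['gripper_force'],1))
    print('  j',np.array(o['joint_pos']).round(0),'pos',o['tool_pos'].round(4),o['orientation'].round(1))
M=np.array([.532,.200]); MX=np.array([np.cos(np.radians(7.95)),np.sin(np.radians(7.95))]); MY=np.array([-MX[1],MX[0]])
def slot(y,z,x=0): return np.append(M+MX*x+MY*y,z)
E
python3 - <<'E'
from h import *
d=np.load('top0.npz'); 
for p in [(85,226),(278,270),(90,298)]:
    q=ray(d['K'],d['T'],*p,.003)[:2]-M; print((q@MX).round(3),(q@MY).round(3))
go([.5134,-.382,.19],12.7)
E
```

```text
0.074 0.188
-0.074 -0.188
-0.073 0.188
t0.1 shift [-314.2  117.1   54.9] turn [ 0.1 -0.  11.2] open 87.5 grip 0.0
  j [-50.  21.   1.  -0. -70. -17.] pos [ 0.2737 -0.6166  0.2447] [ 179.9   -0.  -156.1]
```

Request:
{"fn": "move_arm", "kwargs": {"motion": [[[-314, 117, 55], [0, 0, 11.2], 0], [[-314, 117, 55], [0, 0, 11.2], 0], [[-314, 117, 55], [0, 0, 11.2], 0], [[-314, 117, 55], [0, 0, 11.2], 0], [[-314, 117, 55], [0, 0, 11.2], 0], [[-314, 117, 55], [0, 0, 11.2], 0], [[-314, 117, 55], [0, 0, 11.2], 0], [[-314, 117, 55], [0, 0, 11.2], 0], [[-314, 117, 55], [0, 0, 11.2], 0], [[-314, 117, 55], [0, 0, 11.2], 0]]}}

```text
clock: 0.93
tool_pos: [0.515, -0.3801, 0.1893]
orientation: [179.9, -0.1, -167.0]
force: [-0.7, -0.0, 0.3]
opening: 0.0874
gripper_force: 0.0
```

```bash
python3 - <<'E'
from h import *
go([.5134,-.382,.06],12.7)
im,K,T=snap('wrist'); cv2.imwrite('pics/w1.png',im)
E
```

```text
t0.9 shift [  1.9  -1.7 129.3] turn [ 0.1 -0.1  0.3] open 87.4 grip 0.0
  j [-19.  20.  -8.  -0. -62. -58.] pos [ 0.515  -0.3801  0.1893] [ 1.799e+02 -1.000e-01 -1.670e+02]
```

View pics/w1.png

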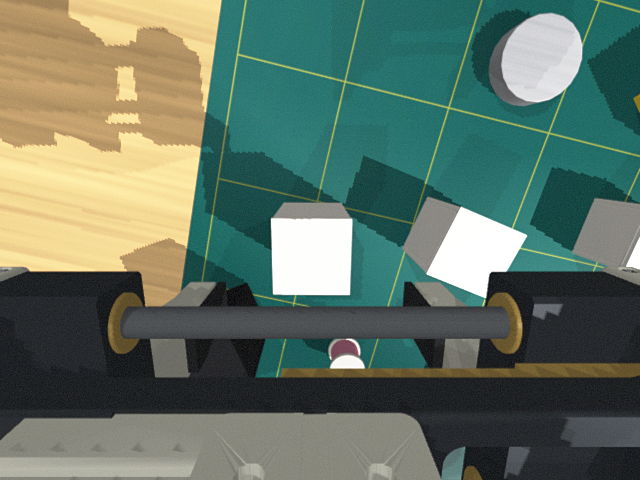

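The wrist view shows the tall pot's base at (312,256), square to the jaws and centred between the fingers. I'm descending to grip it.

Request:
{"fn": "move_arm", "kwargs": {"motion": [[[2, -2, 40], [0, 0, 0], 0], [[2, -2, 80], [0, 0, 0], 0], [[2, -2, 110], [0, 0, 0], 0], [[2, -2, 129], [0, 0, 0], 0], [[2, -2, 129], [0, 0, 0], 0.5], [[2, -2, 129], [0, 0, 0], 1], [[2, -2, 129], [0, 0, 0], 1], [[2, -2, 129], [0, 0, 0], 1], [[2, -2, 129], [0, 0, 0], 1], [[2, -2, 129], [0, 0, 0], 1]]}}

```text
clock: 1.82
tool_pos: [0.5124, -0.3851, 0.0633]
orientation: [-179.9, 0.1, -167.3]
force: [-1.2, 1.9, 6.4]
opening: 0.056
gripper_force: 30.0
```

Request:
{"fn": "move_arm", "kwargs": {"motion": [[[0, 0, 0], [0, 0, 0], 1], [[0, 0, -30], [0, 0, 0], 1], [[0, 0, -70], [0, 0, 0], 1], [[0, 0, -110], [0, 0, 0], 1], [[0, 0, -140], [0, 0, 0], 1], [[0, 0, -160], [0, 0, 0], 1], [[0, 0, -160], [0, 0, 0], 1]]}}

```text
clock: 2.4
tool_pos: [0.5139, -0.3862, 0.2279]
orientation: [-179.6, 0.4, -167.2]
force: [0.8, -0.5, -1.3]
opening: 0.0556
gripper_force: 30.0
```

```bash
python3 - <<'E'
from h import *
print(slot(125,.2))
go(slot(.125,.22),18)
E
```

```text
[-16.75660952 123.99864289   0.2       ]
t2.4 shift [-157.8  692.2    4.8] turn [-0.4  0.4 -5.2] open 55.6 grip 30.0
  j [-20.  18.  -6.   0. -66. -58.] pos [ 0.5139 -0.3862  0.2279] [-179.6    0.4 -167.2]
```

Request:
{"fn": "move_arm", "kwargs": {"motion": [[[-90, 396, 5], [0, 0, -3], 1], [[-90, 396, 5], [0, 0, -3], 1], [[-90, 396, 5], [0, 0, -3], 1], [[-90, 396, 5], [0, 0, -3], 1], [[-90, 396, 5], [0, 0, -3], 1], [[-90, 396, 5], [0, 0, -3], 1], [[-90, 396, 5], [0, 0, -3], 1], [[-90, 396, 5], [0, 0, -3], 1], [[-90, 396, 5], [0, 0, -3], 1], [[-90, 396, 5], [0, 0, -3], 1]]}}

```text
clock: 3.23
tool_pos: [0.5116, 0.0239, 0.2165]
orientation: [180.0, 0.0, -164.2]
force: [1.0, -0.6, -1.4]
opening: 0.0561
gripper_force: 30.0
```

```bash
python3 - <<'E'
from h import *
go(slot(.125,.12),18)
E
```

```text
t3.2 shift [-84.6 287.7  96.7] turn [ 0.   0.  -2.2] open 56.1 grip 30.0
  j [ 25.   6. -22.  -0. -61. -99.] pos [0.5116 0.0239 0.2165] [ 180.     0.  -164.2]
```

Request:
{"fn": "move_arm", "kwargs": {"motion": [[[-85, 288, 0], [0, 0, -2.2], 1], [[-85, 288, 0], [0, 0, -2.2], 1], [[-85, 288, 0], [0, 0, -2.2], 1], [[-85, 288, 0], [0, 0, -2.2], 1], [[-85, 288, 0], [0, 0, -2.2], 1], [[-85, 288, 30], [0, 0, -2.2], 1], [[-85, 288, 65], [0, 0, -2.2], 1], [[-85, 288, 97], [0, 0, -2.2], 1], [[-85, 288, 97], [0, 0, -2.2], 1], [[-85, 288, 97], [0, 0, -2.2], 1]]}}

```text
clock: 4.07
tool_pos: [0.5133, 0.321, 0.1142]
orientation: [-179.8, -0.4, -162.0]
force: [-0.9, -0.8, -2.0]
opening: 0.0562
gripper_force: 30.0
```

```bash
python3 - <<'E'
from h import *
go(slot(.125,.067),18)
E
```

```text
t4.1 shift [-2.6  2.4 47.2] turn [-0.2 -0.4  0. ] open 56.2 grip 30.0
  j [  50.   21.  -18.   -0.  -52. -122.] pos [0.5133 0.321  0.1142] [-179.8   -0.4 -162. ]
```

Request:
{"fn": "move_arm", "kwargs": {"motion": [[[-2, 2, 25], [0, 0, 0], 1], [[-2, 2, 40], [0, 0, 0], 1], [[-2, 2, 46], [0, 0, 0], 1], [[-2, 2, 48], [0, 0, 0], 1], [[-2, 2, 48], [0, 0, 0], 1], [[-2, 2, 48], [0, 0, 0], 0.5], [[-2, 2, 48], [0, 0, 0], 0], [[-2, 2, 48], [0, 0, 0], 0], [[-2, 2, 48], [0, 0, 0], 0], [[-2, 2, 48], [0, 0, 0], 0]]}}

```text
clock: 4.9
tool_pos: [0.5176, 0.3241, 0.0723]
orientation: [180.0, 0.1, -162.1]
force: [-0.4, 0.1, -0.2]
opening: 0.077
gripper_force: 0.0
```

Request:
{"fn": "move_arm", "kwargs": {"motion": [[[0, 0, -30], [0, 0, 0], 0], [[0, 0, -60], [0, 0, 0], 0], [[0, 0, -100], [0, 0, 0], 0], [[0, 0, -140], [0, 7, 0], 0], [[0, 0, -140], [0, 14, 0], 0], [[0, 0, -140], [0, 21, 0], 0], [[0, 0, -140], [0, 28, 0], 0], [[0, 0, -140], [0, 35, 0], 0], [[0, 0, -140], [0, 42, 0], 0], [[0, 0, -140], [0, 45, 0], 0]]}}

```text
clock: 5.73
tool_pos: [0.5179, 0.3235, 0.2095]
orientation: [-179.9, -45.6, -162.1]
force: [0.2, -0.7, -1.8]
opening: 0.0876
gripper_force: 0.0
```

```bash
python3 - <<'E'
from h import *
go(slot(.125,.070),18,-45)
im,K,T=snap('top'); cv2.imwrite('pics/t2.png',im[120:420,60:460])
E
```

```text
t5.7 shift [-97.5   1.4  99.8] turn [ 0.  -0.6 -0.1] open 87.6 grip 0.0
  j [  40.   43.   28.  -18. -117. -114.] pos [0.5179 0.3235 0.2095] [-179.9  -45.6 -162.1]
```

View pics/t2.png

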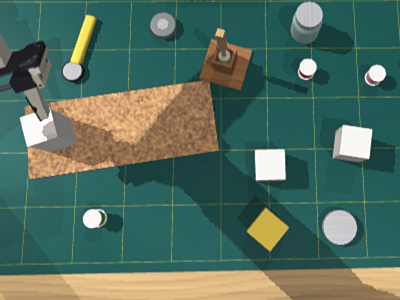

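The crop shows the tall pot standing mouth-down on the mat at (45,128), with the arm tilted over it. I'm descending at −45° to grip.

Request:
{"fn": "move_arm", "kwargs": {"motion": [[[-28, 1, 28], [0, 0, 0], 0], [[-56, 1, 56], [0, 0, 0], 0], [[-80, 1, 80], [0, 0, 0], 0], [[-96, 1, 98], [0, 0, 0], 0], [[-96, 1, 98], [0, 0, 0], 0], [[-96, 1, 98], [0, 0, 0], 1], [[-96, 1, 98], [0, 0, 0], 1], [[-96, 1, 98], [0, 0, 0], 1], [[-96, 1, 98], [0, 0, 0], 1], [[-96, 1, 98], [0, 0, 0], 1]]}}

```text
clock: 6.62
tool_pos: [0.5163, 0.3249, 0.0761]
orientation: [179.9, -44.8, -162.0]
force: [-0.3, 0.3, -0.4]
opening: 0.0601
gripper_force: 0.0
```

Request:
{"fn": "move_arm", "kwargs": {"motion": [[[0, 0, 0], [0, 0, 0], 1], [[20, 0, -20], [0, 0, 0], 1], [[45, 0, -45], [0, 0, 0], 1], [[70, 0, -70], [0, 0, 0], 1], [[85, 0, -85], [0, -7, 0], 1], [[85, 0, -85], [0, -14, 0], 1], [[85, 0, -85], [0, -21, 0], 1], [[85, 0, -85], [0, -28, 0], 1], [[85, 0, -85], [0, -35, 0], 1], [[85, 0, -85], [0, -42, 0], 1]]}}

```text
clock: 7.45
tool_pos: [0.5161, 0.325, 0.1962]
orientation: [179.9, -2.5, -162.0]
force: [0.2, 1.3, -1.7]
opening: 0.0557
gripper_force: 30.0
```

Request:
{"fn": "move_arm", "kwargs": {"motion": [[[0, 0, 0], [0, -7, 0], 1], [[0, 0, 0], [0, -14, 0], 1], [[0, 0, 0], [0, -21, 0], 1], [[0, 0, 0], [0, -28, 0], 1], [[0, 0, 0], [0, -35, 0], 1], [[0, 0, 0], [0, -42, 0], 1], [[0, 0, 0], [0, -48, 0], 1], [[0, 0, 0], [0, -48, 0], 1]]}}

```text
clock: 8.12
tool_pos: [0.5005, 0.2705, 0.2464]
orientation: [178.5, 34.9, -158.7]
force: [-1.5, -1.4, -3.6]
opening: 0.0559
gripper_force: 30.0
```

```bash
python3 - <<'E'
from h import *
go(slot(.125,.031,-.015),18,45)
im,K,T=snap('scene'); cv2.imwrite('pics/s3.png',im[100:400,200:600])
E
```

```text
t8.1 shift [108.3  42.9 188.3] turn [  3.7 -10.2   2.4] open 55.9 grip 30.0
  j [  43.   -7.  -58.   66.  -12. -174.] pos [0.5005 0.2705 0.2464] [ 178.5   34.9 -158.7]
```

View pics/s3.png

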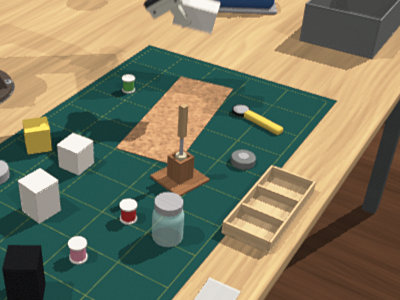

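The arm hit a joint limit near +35° forward tilt. I'll go to a radial heading and a bit further out, then check the reach.

```bash
python3 - <<'E'
from h import *
go(slot(.125,.16,.03),31,33)
E
```

```text
t8.2 shift [  4.1  34.5 111.1] turn [-3.8  2.5 -8. ] open 55.9 grip 30.0
  j [  43.   -7.  -58.   66.  -12. -174.] pos [0.5018 0.2708 0.2521] [ 178.3   35.4 -158.7]
```

Request:
{"fn": "move_arm", "kwargs": {"motion": [[[4, 34, 111], [-4, 2.5, -8], 1], [[4, 34, 111], [-4, 2.5, -8], 1], [[4, 34, 111], [-4, 2.5, -8], 1], [[4, 34, 111], [-4, 2.5, -8], 1], [[4, 34, 111], [-4, 2.5, -8], 1], [[4, 34, 111], [-4, 2.5, -8], 1], [[4, 34, 111], [-4, 2.5, -8], 1], [[4, 34, 111], [-4, 2.5, -8], 1]]}}

```text
clock: 8.83
tool_pos: [0.5453, 0.3252, 0.1765]
orientation: [179.6, 29.6, -149.2]
force: [-0.3, -0.8, -0.9]
opening: 0.0558
gripper_force: 30.0
```

```bash
python3 - <<'E'
from h import *
go(slot(.125,.06,.03),31,35)
E
```

```text
t8.8 shift [ 56.9   2.1 101.7] turn [ 0.3 -5.4 -0.2] open 55.8 grip 30.0
  j [  34.    6.  -54.   80.   -1. -174.] pos [0.5453 0.3252 0.1765] [ 179.6   29.6 -149.2]
```

```bash
python3 - <<'E'
from h import *
go(slot(.05,.20,.0),40,0)
E
```

```text
t8.8 shift [ 37.2 -54.3 -48.5] turn [-2.  29.5 -8.9] open 55.8 grip 30.0
  j [  34.    6.  -54.   80.   -1. -174.] pos [0.5453 0.3252 0.1765] [ 179.6   29.6 -149.2]
```

Request:
{"fn": "move_arm", "kwargs": {"motion": [[[8, -10, -10], [0, 6, -2], 1], [[16, -22, -20], [-1, 12, -4], 1], [[24, -34, -30], [-1, 18, -6], 1], [[30, -44, -40], [-2, 24, -8], 1], [[37, -54, -48], [-2, 29.5, -9], 1], [[37, -54, -48], [-2, 29.5, -9], 1], [[37, -54, -48], [-2, 29.5, -9], 1], [[37, -54, -48], [-2, 29.5, -9], 1]]}}

```text
clock: 9.5
tool_pos: [0.5207, 0.2511, 0.2008]
orientation: [-178.8, 5.9, -141.5]
force: [1.3, -0.6, -2.8]
opening: 0.0561
gripper_force: 30.0
```

```bash
python3 - <<'E'
from h import *
go(slot(.0,.20,.0),100,0)
E
```

```text
t9.5 shift [ 22.8 -47.1  -0.5] turn [ -4.3   4.6 -61.5] open 56.1 grip 30.0
  j [ 46.  10. -21.   3. -53. -99.] pos [0.5207 0.2511 0.2008] [-178.8    5.9 -141.5]
```

Request:
{"fn": "move_arm", "kwargs": {"motion": [[[0, 0, 0], [-4, 5, 0], 1], [[23, -47, 0], [-4, 5, -7], 1], [[23, -47, 0], [-4, 5, -14], 1], [[23, -47, 0], [-4, 5, -28], 1], [[23, -47, 0], [-4, 5, -42], 1], [[23, -47, 0], [-4, 5, -61], 1], [[23, -47, 0], [-4, 5, -61], 1], [[23, -47, 0], [-4, 5, -61], 1], [[23, -47, 0], [-4, 5, -61], 1], [[23, -47, 0], [-4, 5, -61], 1]]}}

```text
clock: 10.33
tool_pos: [0.5363, 0.1991, 0.1986]
orientation: [-179.6, -0.7, -80.5]
force: [-0.0, -0.3, -1.7]
opening: 0.056
gripper_force: 30.0
```

```bash
python3 - <<'E'
from h import *
go(slot(.0,.15,.0),100,45)
E
```

```text
t10.3 shift [-2.2  4.4 48.6] turn [ -0.6 -45.7  -0.3] open 56.0 grip 30.0
  j [ 40.  13. -17.   1. -60. -31.] pos [0.5363 0.1991 0.1986] [-179.6   -0.7  -80.5]
```

Request:
{"fn": "move_arm", "kwargs": {"motion": [[[-2, 4, 0], [0, -7, 0], 1], [[-2, 4, 0], [0, -14, 0], 1], [[-2, 4, 0], [0, -21, 0], 1], [[-2, 4, 10], [0, -28, 0], 1], [[-2, 4, 20], [0, -35, 0], 1], [[-2, 4, 30], [-0.5, -42, 0], 1], [[-2, 4, 40], [-0.6, -45.7, 0], 1], [[-2, 4, 48], [-0.6, -45.7, -0.3], 1], [[-2, 4, 48], [-0.6, -45.7, -0.3], 1], [[-2, 4, 48], [-0.6, -45.7, -0.3], 1]]}}

```text
clock: 11.17
tool_pos: [0.533, 0.1997, 0.1501]
orientation: [179.9, 44.9, -80.5]
force: [0.4, 0.4, -0.8]
opening: 0.056
gripper_force: 30.0
```

```bash
python3 - <<'E'
from h import *
go(slot(.0,.034,.0),100,45)
im,K,T=snap('scene'); cv2.imwrite('pics/s4.png',cv2.resize(im[80:330,200:500],None,fx=2,fy=2))
E
```

```text
t11.2 shift [81.6  0.9 82.6] turn [-0.3 -0.1 -0.3] open 56.0 grip 30.0
  j [  8.  22.  -7. -48. -71.  23.] pos [0.533  0.1997 0.1501] [179.9  44.9 -80.5]
```

View pics/s4.png

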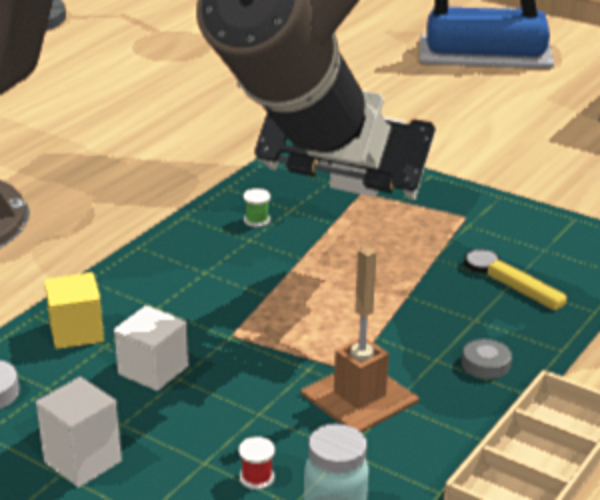

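Sideways tilt has plenty of joint room. The view shows the gripper leaning over the mat, with the pot held behind it. I'm lowering the pot onto its side.

Request:
{"fn": "move_arm", "kwargs": {"motion": [[[28, 1, 28], [0, 0, 0], 1], [[50, 1, 50], [0, 0, 0], 1], [[68, 1, 69], [0, 0, 0], 1], [[78, 1, 79], [0, 0, 0], 1], [[82, 1, 83], [0, 0, 0], 1], [[82, 1, 83], [0, 0, 0], 1], [[83, 1, 84], [0, 0, 0], 1], [[83, 1, 84], [0, 0, 0], 0], [[83, 1, 84], [0, 0, 0], 0], [[83, 1, 84], [0, 0, 0], 0]]}}

```text
clock: 12.05
tool_pos: [0.5325, 0.2004, 0.0331]
orientation: [-179.9, 45.0, -80.4]
force: [0.3, 0.6, -0.1]
opening: 0.0707
gripper_force: 0.0
```

Request:
{"fn": "move_arm", "kwargs": {"motion": [[[0, 0, 0], [0, 0, 0], 0], [[0, 0, 0], [0, 0, 0], 0], [[0, 0, -30], [0, 0, 0], 0], [[0, 0, -70], [0, 0, 0], 0], [[-20, 0, -100], [0, 7, 0], 0], [[-50, 0, -110], [0, 14, 0], 0], [[-60, 0, -110], [0, 21, 0], 0], [[-60, 0, -110], [0, 28, 0], 0], [[-60, 0, -110], [0, 35, 0], 0], [[-60, 0, -110], [0, 45, 0], 0]]}}

```text
clock: 12.88
tool_pos: [0.5389, 0.1666, 0.1545]
orientation: [-179.7, 2.6, -80.4]
force: [0.1, -2.3, -1.6]
opening: 0.0878
gripper_force: 0.0
```

```bash
cat >> h.py <<'E'
def whites(box,name='top',z=None,show=True):
    im,K,T=snap(name); hsv=cv2.cvtColor(im,cv2.COLOR_BGR2HSV)
    m=((hsv[...,1]<45)&(hsv[...,2]>110)).astype(np.uint8)
    n,l,s,c=cv2.connectedComponentsWithStats(m)
    for i in range(1,n):
        if s[i][4]>300 and box[0]<c[i][0]<box[2] and box[1]<c[i][1]<box[3]:
            v=hsv[...,2][l==i].reshape(-1,1); t,_=cv2.threshold(v,0,255,cv2.THRESH_OTSU)
            cs,_=cv2.findContours((l==i).astype(np.uint8),cv2.RETR_EXTERNAL,cv2.CHAIN_APPROX_NONE)
            w=np.array([ray(K,T,*p[0],z)[:2] for p in max(cs,key=len)],np.float32)*1000
            print('white',c[i].round(0),s[i],'rect',[np.round(a,1) for a in cv2.minAreaRect(w)])
    return im
E
python3 - <<'E'
from h import *
go(slot(.0,.034,.0),100,-45)
im=whites((60,180,520,320),z=.059); cv2.imwrite('pics/t5.png',cv2.resize(im[150:330,60:360],None,fx=2,fy=2))
E
```

```text
t12.9 shift [-28.5   1.9 122. ] turn [-0.1 47.6 -0.5] open 87.8 grip 0.0
  j [ 36.  14. -20.  -3. -54. -24.] pos [0.5389 0.1666 0.1545] [-179.7    2.6  -80.4]
white [169. 243.] [156 233  26  21 444] rect [array([533.5, 208.8]), array([35.1, 46.8]), np.float64(9.0)]
white [143. 249.] [135 236  18  31 411] rect [array([518.9, 254.8]), array([61.2, 30. ]), np.float64(9.3)]
white [412. 263.] [ 393  245   40   37 1209] rect [array([ 487.7, -258. ]), array([71. , 68.4]), np.float64(80.3)]
white [330. 284.] [315 269  31  32 929] rect [array([449.2, -98.5]), array([58.8, 56.9]), np.float64(1.2)]
```

View pics/t5.png

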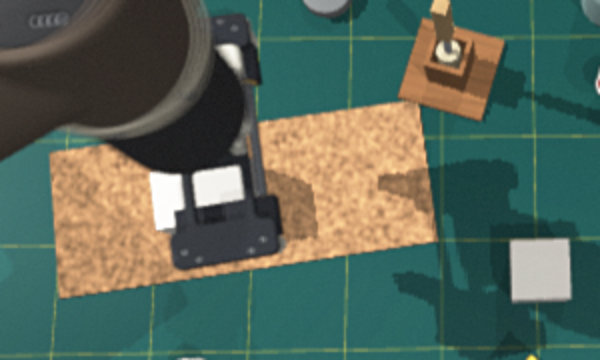

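The crop shows the pot lying on its side on the mat, partly under the gripper, with its mouth end at about (150,200) facing left. I'm regripping near the mouth at −45°.

```bash
python3 - <<'E'
from h import *
go([.525,.244,.15],100,-45)
E
```

```text
t12.9 shift [-76.7   1.    6.7] turn [-0.2 47.  -0.4] open 87.5 grip 0.0
  j [ 36.  14. -20.  -2. -54. -25.] pos [0.5389 0.1684 0.1541] [-179.7    2.   -80.3]
```

Request:
{"fn": "move_arm", "kwargs": {"motion": [[[-30, 1, -20], [0, 7, 0], 0], [[-60, 1, -20], [0, 14, 0], 0], [[-77, 1, -20], [0, 21, 0], 0], [[-77, 1, -20], [0, 28, 0], 0], [[-77, 1, -20], [0, 35, 0], 0], [[-77, 1, -10], [0, 42, 0], 0], [[-77, 1, 0], [0, 47, 0], 0], [[-77, 1, 7], [0, 47, 0], 0], [[-77, 1, 7], [0, 47, 0], 0], [[-77, 1, 7], [0, 47, 0], 0]]}}

```text
clock: 13.77
tool_pos: [0.5239, 0.2411, 0.1484]
orientation: [179.8, -44.1, -80.4]
force: [0.8, -0.0, -0.1]
opening: 0.0879
gripper_force: 0.0
```

```bash
python3 - <<'E'
from h import *
go([.525,.244,.033],100,-45)
E
```

```text
t13.8 shift [-82.2  -1.8  81. ] turn [ 0.4  0.9 -0.3] open 87.9 grip 0.0
  j [ 60.  31. -21.  27. -77. -66.] pos [0.5239 0.2411 0.1484] [179.8 -44.1 -80.4]
```

Request:
{"fn": "move_arm", "kwargs": {"motion": [[[-28, -2, 27], [0, 1, 0], 0], [[-56, -2, 55], [0, 1, 0], 0], [[-76, -2, 75], [0, 1, 0], 0], [[-82, -2, 81], [0, 1, 0], 0], [[-82, -2, 81], [0, 1, 0], 0], [[-82, -2, 81], [0, 1, 0], 1], [[-82, -2, 81], [0, 1, 0], 1], [[-82, -2, 81], [0, 1, 0], 1], [[-82, -2, 81], [0, 1, 0], 1], [[-82, -2, 81], [0, 1, 0], 1]]}}

```text
clock: 14.6
tool_pos: [0.5257, 0.2446, 0.0345]
orientation: [-180.0, -45.1, -80.5]
force: [-0.1, -0.1, -0.3]
opening: 0.06
gripper_force: 0.0
```

Request:
{"fn": "move_arm", "kwargs": {"motion": [[[0, 0, 0], [0, 0, 0], 1], [[0, 0, 0], [0, 0, 0], 1], [[20, 0, -20], [0, 0, 0], 1], [[45, 0, -45], [0, 0, 0], 1], [[70, 0, -70], [0, 0, 0], 1], [[95, 0, -95], [0, -7, 0], 1], [[95, 0, -95], [0, -14, 0], 1], [[95, 0, -95], [0, -21, 0], 1], [[95, 0, -95], [0, -28, 0], 1], [[95, 0, -95], [0, -35, 0], 1]]}}

```text
clock: 15.43
tool_pos: [0.5254, 0.2452, 0.1687]
orientation: [-179.9, -9.8, -80.4]
force: [0.8, -1.1, -1.8]
opening: 0.056
gripper_force: 30.0
```

Request:
{"fn": "move_arm", "kwargs": {"motion": [[[0, 0, 0], [0, -7, 0], 1], [[0, 0, 0], [0, -14, 0], 1], [[0, 0, 0], [0, -21, 0], 1], [[0, 0, 0], [0, -28, 0], 1], [[0, 0, 0], [0, -35, 0], 1], [[0, 0, 0], [0, -42, 0], 1], [[0, 0, 0], [0, -49, 0], 1], [[0, 0, 0], [0, -55, 0], 1], [[0, 0, 0], [0, -55, 0], 1], [[0, 0, 0], [0, -55, 0], 1]]}}

```text
clock: 16.27
tool_pos: [0.5261, 0.2422, 0.1659]
orientation: [179.6, 44.7, -81.0]
force: [0.5, 0.3, -1.7]
opening: 0.0559
gripper_force: 30.0
```

```bash
python3 - <<'E'
from h import *
go(slot(.125,.10),100,45)
im,K,T=snap('scene'); cv2.imwrite('pics/s6.png',cv2.resize(im[80:330,200:500],None,fx=2,fy=2))
E
```

```text
t16.3 shift [-12.1  -2.3 104.8] turn [-0.3 -0.3 -0.7] open 55.9 grip 30.0
  j [ 12.  20.  -7. -49. -69.  18.] pos [0.5261 0.2422 0.1659] [179.6  44.7 -81. ]
```

View pics/s6.png

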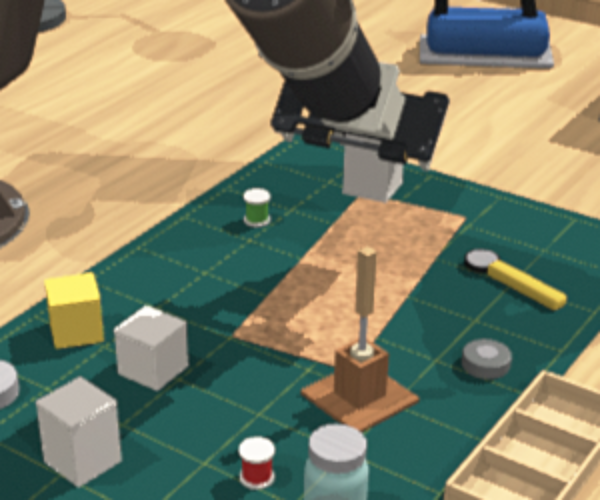

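The pot is upright and mouth-up in the gripper, near (370,175). I'm placing it at the left slot.

Request:
{"fn": "move_arm", "kwargs": {"motion": [[[-28, -2, 28], [0, 0, -0.7], 1], [[-58, -2, 59], [0, 0, -0.7], 1], [[-58, -2, 59], [0, 0, -0.7], 1], [[-38, -2, 79], [0, 0, -0.7], 1], [[-15, -2, 102], [0, 0, -0.7], 1], [[0, -2, 117], [0, 0, -0.7], 1], [[6, -2, 123], [0, 0, -0.7], 1], [[8, -2, 125], [0, 0, -0.7], 1], [[9, -2, 126], [0, 0, -0.7], 1], [[9, -2, 126], [0, 0, -0.7], 1]]}}

```text
clock: 17.15
tool_pos: [0.5142, 0.3268, 0.0733]
orientation: [-179.2, 44.8, -79.3]
force: [0.6, 0.3, -1.5]
opening: 0.056
gripper_force: 30.0
```

```bash
python3 - <<'E'
from h import *
go(slot(.125,.070),100,45); print(ctrl.get_obs()['force'])
E
```

```text
t17.1 shift [4.5 0.  0.2] turn [-0.3 -0.2  0.5] open 56.0 grip 30.0
  j [ 19.  27. -10. -55. -58.  24.] pos [0.5142 0.3268 0.0733] [-179.2   44.8  -79.3]
[ 0.60603983  0.33573487 -1.46082451]
```

Lower until contact, then release and back off along the tool axis.

Request:
{"fn": "move_arm", "kwargs": {"motion": [[[1, 0, 1], [0, 0, 0], 1], [[2, 0, 2], [0, 0, 0], 1], [[3, 0, 3], [0, 0, 0], 1], [[3, 0, 3], [0, 0, 0], 1]]}}

```text
clock: 17.48
tool_pos: [0.5145, 0.3263, 0.0701]
orientation: [-179.2, 44.9, -79.4]
force: [-1.6, -2.6, 10.0]
opening: 0.0557
gripper_force: 30.0
```

Request:
{"fn": "move_arm", "kwargs": {"motion": [[[0, 0, 0], [0, 0, 0], 0.3], [[0, 0, 0], [0, 0, 0], 0], [[0, 0, 0], [0, 0, 0], 0], [[0, 0, 0], [0, 0, 0], 0], [[0, 0, -15], [0, 0, 0], 0], [[0, 0, -40], [0, 0, 0], 0], [[0, 0, -80], [0, 0, 0], 0], [[-40, 0, -120], [0, 0, 0], 0], [[-80, 0, -140], [0, 0, 0], 0], [[-80, 0, -140], [0, 0, 0], 0]]}}

```text
clock: 18.32
tool_pos: [0.5218, 0.2841, 0.2299]
orientation: [-178.8, 44.8, -79.2]
force: [0.4, -0.7, -0.1]
opening: 0.0876
gripper_force: 0.0
```

```bash
python3 - <<'E'
from h import *
im=whites((60,180,520,320),z=.098); 
go([.4887,-.260,.20],80.7,-30)
E
```

```text
white [ 98. 194.] [ 89 166  24  62 773] rect [array([615.4, 329. ]), array([ 40.9, 117. ]), np.float64(89.4)]
white [171. 191.] [143 168  81  39 698] rect [array([621. , 182.3]), array([160.2,  44. ]), np.float64(69.5)]
white [412. 263.] [ 393  245   39   37 1200] rect [array([ 482.9, -249.1]), array([67.6, 65. ]), np.float64(80.4)]
white [330. 284.] [315 269  31  32 951] rect [array([445.8, -97.2]), array([54.3, 56.2]), np.float64(89.2)]
t18.4 shift [ 397.2  128.5 -353.5] turn [ 1.6 74.3 20.7] open 87.2 grip 0.0
  j [ 17.  16.  -4. -48. -71.  11.] pos [0.5222 0.285  0.2319] [-178.5   44.8  -78.9]
```

Request:
{"fn": "move_arm", "kwargs": {"motion": [[[397, 128, -354], [1.6, 74, 20.7], 0], [[397, 128, -354], [1.6, 74, 20.7], 0], [[397, 128, -354], [1.6, 74, 20.7], 0], [[397, 128, -354], [1.6, 74, 20.7], 0], [[397, 128, -354], [1.6, 74, 20.7], 0], [[397, 128, -354], [1.6, 74, 20.7], 0], [[397, 128, -354], [1.6, 74, 20.7], 0], [[397, 128, -354], [1.6, 74, 20.7], 0], [[397, 128, -354], [1.6, 74, 20.7], 0], [[397, 128, -354], [1.6, 74, 20.7], 0]]}}

```text
clock: 19.2
tool_pos: [0.4951, -0.1322, 0.2025]
orientation: [178.8, -25.2, -97.5]
force: [-0.5, -1.1, -0.4]
opening: 0.0879
gripper_force: 0.0
```

```bash
python3 - <<'E'
from h import *
go([.4887,-.260,.20],80.7,-45)
im,K,T=snap('scene'); cv2.imwrite('pics/s7.png',cv2.resize(im[80:380,170:470],None,fx=2,fy=2))
E
```

```text
t19.2 shift [114.4 -11.6  56.2] turn [ 0.2 19.8  1.7] open 87.9 grip 0.0
  j [ 22.  10. -34.  24. -62. -44.] pos [ 0.4951 -0.1322  0.2025] [178.8 -25.2 -97.5]
```

View pics/s7.png

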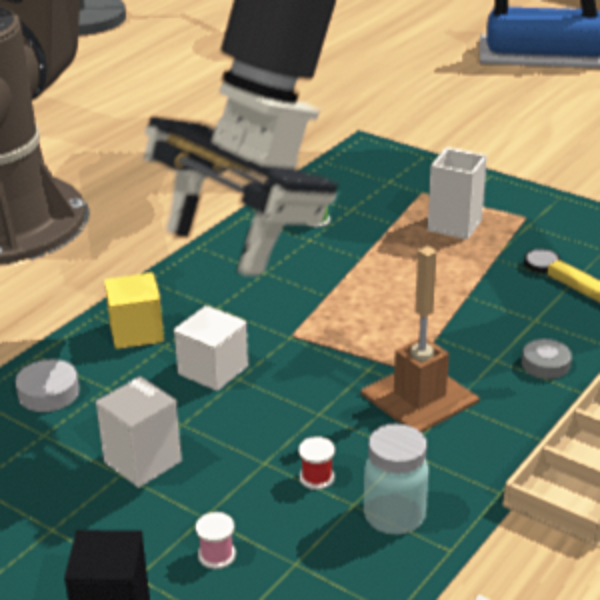

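The view shows the tall pot standing mouth-up on the mat at about (458,192), with mid at (140,430) and short at (211,345) untouched. Mid is next.

Request:
{"fn": "move_arm", "kwargs": {"motion": [[[114, -12, 56], [0, 20, 2], 0], [[114, -12, 56], [0, 20, 2], 0], [[114, -12, 56], [0, 20, 2], 0], [[114, -12, 56], [0, 20, 2], 0], [[114, -12, 56], [0, 20, 2], 0], [[114, -12, 56], [0, 20, 2], 0]]}}

```text
clock: 19.75
tool_pos: [0.4887, -0.2582, 0.1981]
orientation: [179.8, -44.8, -99.6]
force: [-1.0, 0.9, 0.8]
opening: 0.0872
gripper_force: 0.0
```

```bash
python3 - <<'E'
from h import *
go([.4887,-.260,.051],80.7,-45)
E
```

```text
t19.8 shift [-102.5   -0.7  105.5] turn [ 0.4  0.2 -0.2] open 87.2 grip 0.0
  j [ 13.  15. -44.  47. -62. -58.] pos [ 0.4887 -0.2582  0.1981] [179.8 -44.8 -99.6]
```

Request:
{"fn": "move_arm", "kwargs": {"motion": [[[-28, -1, 29], [0, 0, 0], 0], [[-56, -1, 58], [0, 0, 0], 0], [[-84, -1, 86], [0, 0, 0], 0], [[-102, -1, 105], [0, 0, 0], 0], [[-102, -1, 105], [0, 0, 0], 0], [[-102, -1, 105], [0, 0, 0], 1], [[-102, -1, 105], [0, 0, 0], 1], [[-102, -1, 105], [0, 0, 0], 1], [[-102, -1, 105], [0, 0, 0], 1], [[-102, -1, 105], [0, 0, 0], 1]]}}

```text
clock: 20.58
tool_pos: [0.4898, -0.2597, 0.0528]
orientation: [180.0, -44.9, -99.6]
force: [-0.3, 0.0, 0.9]
opening: 0.0599
gripper_force: 0.0
```

Request:
{"fn": "move_arm", "kwargs": {"motion": [[[0, 0, 0], [0, 0, 0], 1], [[0, 0, 0], [0, 0, 0], 1], [[20, 0, -20], [0, 0, 0], 1], [[45, 0, -45], [0, 0, 0], 1], [[70, 0, -70], [0, 0, 0], 1], [[100, 0, -100], [0, 0, 0], 1], [[105, 0, -105], [0, 0, 0], 1], [[105, 0, -105], [0, 0, 0], 1]]}}

```text
clock: 21.25
tool_pos: [0.4907, -0.2597, 0.2027]
orientation: [-179.8, -44.8, -99.8]
force: [0.5, 0.6, -2.2]
opening: 0.0559
gripper_force: 30.0
```

```bash
python3 - <<'E'
from h import *
go([.51,.02,.19],95,-45)
go([.51,.02,.19],95,0)
E
```

```text
t21.2 shift [-207.    27.9 -187.4] turn [ 10.2   0.2 -10.5] open 55.9 grip 30.0
  j [ 13.  15. -44.  47. -62. -57.] pos [ 0.4907 -0.2597  0.2027] [-179.8  -44.8  -99.8]
t21.2 shift [-207.    27.9 -187.4] turn [  5.6 -44.5 -14. ] open 55.9 grip 30.0
  j [ 13.  15. -44.  47. -62. -57.] pos [ 0.4907 -0.2597  0.2027] [-179.8  -44.8  -99.8]
```

Request:
{"fn": "move_arm", "kwargs": {"motion": [[[-25, 3, -23], [0, 0, 0], 1], [[-55, 7, -50], [0, -4, -1], 1], [[-85, 11, -77], [1, -9, -3], 1], [[-115, 15, -104], [2, -15, -5], 1], [[-145, 19, -131], [3, -21, -7], 1], [[-175, 23, -158], [4, -27, -9], 1], [[-200, 27, -180], [5, -33, -11], 1], [[-207, 28, -187], [5.6, -39, -13], 1], [[-207, 28, -187], [5.6, -44.5, -14], 1], [[-207, 28, -187], [5.6, -44.5, -14], 1]]}}

```text
clock: 22.08
tool_pos: [0.5083, 0.0187, 0.1859]
orientation: [179.7, 0.3, -85.0]
force: [1.5, -0.7, -1.5]
opening: 0.0557
gripper_force: 30.0
```

Request:
{"fn": "move_arm", "kwargs": {"motion": [[[0, 0, 0], [0, -7, 0], 1], [[0, 0, 0], [0, -14, 0], 1], [[0, 0, 0], [0, -21, 0], 1], [[0, 0, 0], [0, -28, 0], 1], [[0, 0, 0], [0, -35, 0], 1], [[0, 0, 0], [0, -42, 0], 1], [[0, 0, 0], [0, -45, 0], 1], [[0, 0, 0], [0, -45, 0], 1], [[0, 0, 0], [0, -45, 0], 1]]}}

```text
clock: 22.83
tool_pos: [0.5076, 0.0175, 0.1837]
orientation: [178.9, 44.8, -86.0]
force: [0.9, 0.2, -1.3]
opening: 0.0561
gripper_force: 30.0
```

```bash
python3 - <<'E'
from h import *
go([.51,.02,.029],95,45)
E
```

```text
t22.8 shift [107.4  -4.7 111.4] turn [ 0.4 -0.2 -0.7] open 56.1 grip 30.0
  j [-10.  20.  -6. -43. -81.  28.] pos [0.5076 0.0175 0.1837] [178.9  44.8 -86. ]
```

```bash
python3 - <<'E'
from h import *
go([.515,.075,.10],95,45)
go([.515,.075,.033],95,45)
E
```

```text
t22.8 shift [ 18.7 -13.3  99.2] turn [ 0.4 -0.2 -0.7] open 56.1 grip 30.0
  j [-10.  20.  -6. -43. -81.  28.] pos [0.5076 0.0175 0.1837] [178.9  44.8 -86. ]
t22.8 shift [ 65.9 -14.2 146.8] turn [ 0.4 -0.2 -0.7] open 56.1 grip 30.0
  j [-10.  20.  -6. -43. -81.  28.] pos [0.5076 0.0175 0.1837] [178.9  44.8 -86. ]
```

Request:
{"fn": "move_arm", "kwargs": {"motion": [[[5, -4, 30], [0, 0, -0.7], 1], [[12, -9, 65], [0, 0, -0.7], 1], [[19, -13, 99], [0, 0, -0.7], 1], [[40, -14, 121], [0, 0, -0.7], 1], [[56, -14, 137], [0, 0, -0.7], 1], [[63, -14, 144], [0, 0, -0.7], 1], [[66, -14, 147], [0, 0, -0.7], 1], [[67, -14, 148], [0, 0, -0.7], 1], [[67, -14, 148], [0, 0, -0.7], 1]]}}

```text
clock: 23.58
tool_pos: [0.5169, 0.077, 0.0349]
orientation: [-179.8, 44.9, -84.3]
force: [0.9, 0.2, -0.6]
opening: 0.0558
gripper_force: 30.0
```

```bash
python3 - <<'E'
from h import *
go([.515,.075,.033],95,45); print(ctrl.get_obs()['force'])
E
```

```text
t23.6 shift [2.6 2.1 0.1] turn [ 0.3 -0.1  0.5] open 55.8 grip 30.0
  j [ -5.  31. -12. -49. -67.  39.] pos [0.5169 0.077  0.0349] [-179.8   44.9  -84.3]
[ 0.91774682  0.22563765 -0.61737265]
```

Request:
{"fn": "move_arm", "kwargs": {"motion": [[[1, 0, 1], [0, 0, 0], 1], [[2, 0, 2], [0, 0, 0], 1], [[2, 0, 2], [0, 0, 0], 1], [[2, 0, 2], [0, 0, 0], 0], [[2, 0, 2], [0, 0, 0], 0], [[2, 0, 2], [0, 0, 0], 0], [[2, 0, 2], [0, 0, 0], 0], [[2, 0, -25], [0, 0, 0], 0], [[2, 0, -60], [0, 0, 0], 0], [[-25, 0, -90], [0, 0, 0], 0]]}}

```text
clock: 24.42
tool_pos: [0.5194, 0.0287, 0.1132]
orientation: [179.6, 44.9, -84.8]
force: [1.4, 0.7, 0.4]
opening: 0.0877
gripper_force: 0.0
```

```bash
python3 - <<'E'
from h import *
go([.515,.09,.16],95,0)
E
```

```text
t24.4 shift [-76.6  -1.2  10.2] turn [ 0.4 44.9  0.3] open 87.7 grip 0.0
  j [ -9.  26.  -8. -45. -76.  34.] pos [0.5194 0.0287 0.1132] [179.6  44.9 -84.8]
```

Request:
{"fn": "move_arm", "kwargs": {"motion": [[[-28, 0, -28], [0, 0, 0], 0], [[-55, 0, -45], [0, 7, 0], 0], [[-76, -1, -30], [0, 14, 0], 0], [[-76, -1, 0], [0, 21, 0], 0], [[-76, -1, 10], [0, 28, 0], 0], [[-76, -1, 10], [0, 35, 0], 0], [[-76, -1, 10], [0, 42, 0], 0], [[-76, -1, 10], [0.4, 45, 0.3], 0], [[-76, -1, 10], [0.4, 45, 0.3], 0]]}}

```text
clock: 25.17
tool_pos: [0.5148, 0.094, 0.1619]
orientation: [-179.6, -0.3, -84.6]
force: [-0.5, 0.5, -1.2]
opening: 0.0874
gripper_force: 0.0
```

Request:
{"fn": "move_arm", "kwargs": {"motion": [[[0, 0, 0], [0, 7, 0], 0], [[0, 0, 0], [0, 14, 0], 0], [[0, 0, 0], [0, 21, 0], 0], [[0, 0, 0], [0, 28, 0], 0], [[0, 0, 0], [0, 35, 0], 0], [[0, 0, 0], [0, 42, 0], 0], [[0, 0, 0], [0, 45, 0], 0], [[0, 0, 0], [0, 45, 0], 0]]}}

```text
clock: 25.83
tool_pos: [0.5152, 0.0919, 0.16]
orientation: [-179.9, -45.4, -85.0]
force: [0.6, -0.1, 0.4]
opening: 0.0873
gripper_force: 0.0
```

```bash
python3 - <<'E'
from h import *
go([.515,.102,.16],95,-45)
go([.515,.102,.033],95,-45)
im=whites((60,180,520,320),z=.059); cv2.imwrite('pics/t8.png',im)
E
```

```text
t25.8 shift [-7.  -0.7 -7.2] turn [-0.1 -0.4  0. ] open 87.3 grip 0.0
  j [ 51.  24. -33.  32. -72. -67.] pos [0.5152 0.0919 0.16  ] [-179.9  -45.4  -85. ]
t25.8 shift [-97.5  -0.6  82. ] turn [-0.1 -0.4  0. ] open 87.3 grip 0.0
  j [ 51.  24. -33.  32. -72. -67.] pos [0.5152 0.0919 0.16  ] [-179.9  -45.4  -85. ]
white [160. 223.] [ 127  199   54   50 1674] rect [array([570.7, 239.4]), array([100. , 101.7]), np.float64(2.2)]
white [233. 253.] [ 211  236   45   34 1325] rect [array([511.2,  85.5]), array([62.8, 82.9]), np.float64(5.5)]
white [330. 284.] [315 269  31  32 951] rect [array([449., -99.]), array([57. , 58.8]), np.float64(89.2)]
```

Request:
{"fn": "move_arm", "kwargs": {"motion": [[[-7, -1, -7], [0, 0, 0], 0], [[-34, -1, 20], [0, 0, 0], 0], [[-62, -1, 47], [0, 0, 0], 0], [[-84, -1, 69], [0, 0, 0], 0], [[-97, -1, 82], [0, 0, 0], 0], [[-97, -1, 82], [0, 0, 0], 0], [[-97, -1, 82], [0, 0, 0], 1], [[-97, -1, 82], [0, 0, 0], 1], [[-97, -1, 82], [0, 0, 0], 1], [[-97, -1, 82], [0, 0, 0], 1]]}}

```text
clock: 26.72
tool_pos: [0.5173, 0.1032, 0.0368]
orientation: [-179.3, -44.9, -85.4]
force: [0.4, -0.2, 0.5]
opening: 0.0667
gripper_force: 0.0
```

Request:
{"fn": "move_arm", "kwargs": {"motion": [[[0, 0, 0], [0, 0, 0], 1], [[0, 0, 0], [0, 0, 0], 1], [[20, 0, -20], [0, 0, 0], 1], [[45, 0, -45], [0, 0, 0], 1], [[70, 0, -70], [0, 0, 0], 1], [[95, 0, -95], [0, -7, 0], 1], [[95, 0, -95], [0, -14, 0], 1], [[95, 0, -95], [0, -21, 0], 1], [[95, 0, -95], [0, -28, 0], 1], [[95, 0, -95], [0, -35, 0], 1]]}}

```text
clock: 27.55
tool_pos: [0.5158, 0.1035, 0.1711]
orientation: [-179.4, -9.7, -84.9]
force: [-0.2, -0.6, -2.7]
opening: 0.0562
gripper_force: 30.0
```

Request:
{"fn": "move_arm", "kwargs": {"motion": [[[0, 0, 0], [0, -7, 0], 1], [[0, 0, 0], [0, -14, 0], 1], [[0, 0, 0], [0, -21, 0], 1], [[0, 0, 0], [0, -28, 0], 1], [[0, 0, 0], [0, -35, 0], 1], [[0, 0, 0], [0, -42, 0], 1], [[0, 0, 0], [0, -49, 0], 1], [[0, 0, 0], [0, -55, 0], 1], [[0, 0, 0], [0, -55, 0], 1], [[0, 0, 0], [0, -55, 0], 1]]}}

```text
clock: 28.38
tool_pos: [0.5159, 0.1006, 0.1682]
orientation: [-179.7, 44.9, -85.0]
force: [0.5, -0.9, -1.9]
opening: 0.056
gripper_force: 30.0
```

```bash
python3 - <<'E'
from h import *
go(slot(.025,.165),98,45)
go(slot(.025,.058),98,45)
E
```

```text
t28.4 shift [-84.6 -23.   88.8] turn [-2.4 -0.1 -2.1] open 56.0 grip 30.0
  j [ -2.  19.  -9. -47. -75.  25.] pos [0.5159 0.1006 0.1682] [-179.7   44.9  -85. ]
t28.4 shift [ -9.1 -22.7 164.7] turn [-2.4 -0.1 -2.1] open 56.0 grip 30.0
  j [ -2.  19.  -9. -47. -75.  25.] pos [0.5159 0.1006 0.1682] [-179.7   44.9  -85. ]
```

Request:
{"fn": "move_arm", "kwargs": {"motion": [[[-28, -8, 30], [-1, 0, -1], 1], [[-56, -16, 60], [-2, 0, -2], 1], [[-85, -23, 89], [-2.4, 0, -2], 1], [[-60, -23, 114], [-2.4, 0, -2], 1], [[-35, -23, 139], [-2.4, 0, -2], 1], [[-18, -23, 156], [-2.4, 0, -2], 1], [[-11, -23, 163], [-2.4, 0, -2], 1], [[-9, -23, 165], [-2.4, 0, -2], 1], [[-9, -23, 165], [-2.4, 0, -2], 1]]}}

```text
clock: 29.13
tool_pos: [0.5284, 0.2278, 0.0598]
orientation: [-179.9, 44.8, -81.6]
force: [-0.5, 0.0, -0.6]
opening: 0.0559
gripper_force: 30.0
```

Request:
{"fn": "move_arm", "kwargs": {"motion": [[[1, 0, 1], [0, 0, 0], 1], [[2, 0, 2], [0, 0, 0], 1], [[2, 0, 2], [0, 0, 0], 1]]}}

```text
clock: 29.38
tool_pos: [0.5292, 0.2272, 0.0579]
orientation: [-179.7, 44.9, -81.6]
force: [-0.0, -0.5, -1.6]
opening: 0.0558
gripper_force: 30.0
```

```bash
python3 - <<'E'
from h import *
go(slot(.025,.053),98,45)
E
```

```text
t29.4 shift [5.1 1.  1.9] turn [-0.  -0.1  0.3] open 55.8 grip 30.0
  j [  9.  29. -10. -53. -62.  30.] pos [0.5292 0.2272 0.0579] [-179.7   44.9  -81.6]
```

Request:
{"fn": "move_arm", "kwargs": {"motion": [[[1, 0, 1], [0, 0, 0], 1], [[2, 0, 2], [0, 0, 0], 1], [[3, 0, 3], [0, 0, 0], 1], [[3, 0, 3], [0, 0, 0], 1]]}}

```text
clock: 29.72
tool_pos: [0.5291, 0.227, 0.055]
orientation: [-179.7, 45.0, -81.5]
force: [-2.6, -5.2, 17.1]
opening: 0.0558
gripper_force: 30.0
```

Request:
{"fn": "move_arm", "kwargs": {"motion": [[[-1, 0, -1], [0, 0, 0], 0.3], [[-1, 0, -1], [0, 0, 0], 0], [[-1, 0, -1], [0, 0, 0], 0], [[-1, 0, -1], [0, 0, 0], 0], [[0, 0, -15], [0, 0, 0], 0], [[0, 0, -40], [0, 0, 0], 0], [[0, 0, -80], [0, 0, 0], 0], [[-40, 0, -120], [0, 0, 0], 0], [[-80, 0, -140], [0, 0, 0], 0], [[-80, 0, -140], [0, 0, 0], 0]]}}

```text
clock: 30.55
tool_pos: [0.5361, 0.1846, 0.2137]
orientation: [-179.4, 44.8, -81.4]
force: [0.3, 0.6, 0.4]
opening: 0.0876
gripper_force: 0.0
```

```bash
python3 - <<'E'
from h import *
go([.449,-.098,.2],89.2,-45)
E
```

```text
t30.6 shift [ 198.6  126.4 -179.6] turn [-0.5 89.7  9.9] open 87.6 grip 0.0
  j [  7.  18.  -5. -47. -75.  17.] pos [0.5361 0.1846 0.2137] [-179.4   44.8  -81.4]
```

Request:
{"fn": "move_arm", "kwargs": {"motion": [[[199, 126, -180], [0, 45, 5], 0], [[199, 126, -180], [0, 45, 5], 0], [[199, 126, -180], [0, 45, 5], 0], [[199, 126, -180], [0, 45, 5], 0], [[199, 126, -180], [0, 45, 5], 0], [[199, 126, -180], [0, 45, 5], 0], [[199, 126, -180], [0, 45, 5], 0], [[199, 126, -180], [-0.5, 89, 10], 0], [[199, 126, -180], [-0.5, 89, 10], 0], [[199, 126, -180], [-0.5, 89, 10], 0]]}}

```text
clock: 31.38
tool_pos: [0.4483, -0.0998, 0.1967]
orientation: [178.7, -21.9, -88.4]
force: [0.4, -1.0, -0.3]
opening: 0.0878
gripper_force: 0.0
```

```bash
python3 - <<'E'
from h import *
go([.449,-.098,.16],89.2,-45)
im=whites((60,180,520,320),z=.06); cv2.imwrite('pics/t9.png',im)
E
```

```text
t31.4 shift [-15.3  -1.5  33.3] turn [-0.1 23.1  2.3] open 87.8 grip 0.0
  j [ 27.   3. -41.  22. -59. -40.] pos [ 0.4483 -0.0998  0.1967] [178.7 -21.9 -88.4]
white [206. 225.] [189 187  28  79 547] rect [array([565.5, 142.5]), array([ 44.4, 154.1]), np.float64(86.3)]
white [321. 233.] [ 294  207   45   77 1152] rect [array([532.5, -95.6]), array([151.5,  78.4]), np.float64(24.5)]
white [272. 268.] [224 229  66  72 677] rect [array([474.7,  25. ]), array([ 56.1, 171.4]), np.float64(50.8)]
white [ 98. 251.] [ 79 233  42  40 934] rect [array([514.2, 336.8]), array([72.3, 73.9]), np.float64(9.4)]
```

Request:
{"fn": "move_arm", "kwargs": {"motion": [[[-15, -1, 33], [0, 7, 1], 0], [[-15, -1, 33], [0, 14, 1.5], 0], [[-15, -1, 33], [0, 20, 2], 0], [[-15, -1, 33], [0, 23, 2.3], 0], [[-15, -1, 33], [0, 23, 2.3], 0], [[-15, -1, 33], [0, 23, 2.3], 0]]}}

```text
clock: 31.93
tool_pos: [0.4479, -0.0958, 0.1583]
orientation: [179.4, -44.7, -90.1]
force: [0.6, 0.3, 0.4]
opening: 0.0873
gripper_force: 0.0
```

```bash
python3 - <<'E'
from h import *
go([.449,-.098,.031],89.2,-45)
E
```

```text
t31.9 shift [-87.9  -2.   92.1] turn [0.1 0.3 0.5] open 87.3 grip 0.0
  j [ 37.  14. -50.  38. -63. -67.] pos [ 0.4479 -0.0958  0.1583] [179.4 -44.7 -90.1]
```

Request:
{"fn": "move_arm", "kwargs": {"motion": [[[-28, -2, 30], [0, 0, 0], 0], [[-56, -2, 60], [0, 0, 0], 0], [[-76, -2, 80], [0, 0, 0], 0], [[-86, -2, 90], [0, 0, 0], 0], [[-88, -2, 92], [0, 0, 0], 0], [[-88, -2, 92], [0, 0, 0], 1], [[-88, -2, 92], [0, 0, 0], 1], [[-88, -2, 92], [0, 0, 0], 1], [[-88, -2, 92], [0, 0, 0], 1], [[-88, -2, 92], [0, 0, 0], 1]]}}

```text
clock: 32.77
tool_pos: [0.4497, -0.0977, 0.0322]
orientation: [179.7, -44.6, -90.3]
force: [-0.3, 0.0, -0.4]
opening: 0.0598
gripper_force: 0.0
```

Request:
{"fn": "move_arm", "kwargs": {"motion": [[[0, 0, 0], [0, 0, 0], 1], [[0, 0, 0], [0, 0, 0], 1], [[20, 0, -20], [0, 0, 0], 1], [[45, 0, -45], [0, 0, 0], 1], [[70, 0, -70], [0, 0, 0], 1], [[95, 0, -95], [0, 0, 0], 1], [[95, 0, -95], [0, 0, 0], 1]]}}

```text
clock: 33.35
tool_pos: [0.4516, -0.0973, 0.1702]
orientation: [-179.9, -44.4, -90.5]
force: [1.7, 0.5, -2.2]
opening: 0.056
gripper_force: 29.8
```

```bash
python3 - <<'E'
from h import *
go([.50,.05,.17],95,0)
E
```

```text
t33.4 shift [-105.7  -47.2 -103.2] turn [  2.1 -44.4  -5.2] open 56.0 grip 29.8
  j [ 37.  13. -50.  38. -64. -66.] pos [ 0.4516 -0.0973  0.1702] [-179.9  -44.4  -90.5]
```

Request:
{"fn": "move_arm", "kwargs": {"motion": [[[-25, -11, -25], [0, -7, 0], 1], [[-50, -22, -50], [0, -14, -1], 1], [[-75, -33, -75], [1, -21, -2], 1], [[-100, -44, -100], [1, -28, -3], 1], [[-106, -47, -103], [2, -35, -4], 1], [[-106, -47, -103], [2, -41, -5], 1], [[-106, -47, -103], [2.1, -44.4, -5.2], 1], [[-106, -47, -103], [2.1, -44.4, -5.2], 1], [[-106, -47, -103], [2.1, -44.4, -5.2], 1]]}}

```text
clock: 34.1
tool_pos: [0.498, 0.0475, 0.164]
orientation: [179.6, -0.2, -85.2]
force: [-0.1, -0.1, -1.5]
opening: 0.0562
gripper_force: 29.8
```

Request:
{"fn": "move_arm", "kwargs": {"motion": [[[0, 0, 0], [0, -7, 0], 1], [[0, 0, 0], [0, -14, 0], 1], [[0, 0, 0], [0, -21, 0], 1], [[0, 0, 0], [0, -28, 0], 1], [[0, 0, 0], [0, -35, 0], 1], [[0, 0, 0], [0, -42, 0], 1], [[0, 0, 0], [0, -45, 0], 1], [[0, 0, 0], [0, -45, 0], 1], [[0, 0, 0], [0, -45, 0], 1]]}}

```text
clock: 34.85
tool_pos: [0.4974, 0.0475, 0.1622]
orientation: [179.1, 44.7, -85.8]
force: [-0.2, -0.8, -1.5]
opening: 0.0562
gripper_force: 29.8
```

```bash
python3 - <<'E'
from h import *
go([.50,.05,.033],95,45)
E
```

```text
t34.9 shift [89.2 -4.3 93.4] turn [ 0.4 -0.3 -0.6] open 56.2 grip 29.8
  j [ -7.  20. -10. -45. -78.  29.] pos [0.4974 0.0475 0.1622] [179.1  44.7 -85.8]
```

Request:
{"fn": "move_arm", "kwargs": {"motion": [[[28, -4, 30], [0, 0, -0.6], 1], [[56, -4, 60], [0, 0, -0.6], 1], [[76, -4, 80], [0, 0, -0.6], 1], [[86, -4, 90], [0, 0, -0.6], 1], [[89, -4, 93], [0, 0, -0.6], 1], [[90, -4, 94], [0, 0, -0.6], 1], [[90, -4, 94], [0, 0, -0.6], 1]]}}

```text
clock: 35.43
tool_pos: [0.5019, 0.0514, 0.0352]
orientation: [-179.8, 44.7, -84.4]
force: [0.3, -0.1, -1.4]
opening: 0.0563
gripper_force: 29.8
```

Request:
{"fn": "move_arm", "kwargs": {"motion": [[[1, 0, 1], [0, 0, 0], 1], [[1, 0, 1], [0, 0, 0], 0], [[1, 0, 1], [0, 0, 0], 0], [[1, 0, 1], [0, 0, 0], 0], [[1, 0, 1], [0, 0, 0], 0], [[2, 0, -25], [0, 0, 0], 0], [[2, 0, -60], [0, 0, 0], 0], [[-25, 0, -90], [0, 0, 0], 0], [[-53, 0, -118], [0, 0, 0], 0], [[-53, 0, -118], [0, 0, 0], 0]]}}

```text
clock: 36.27
tool_pos: [0.5084, 0.004, 0.1623]
orientation: [-179.0, 44.6, -84.0]
force: [0.8, -0.5, 1.4]
opening: 0.0879
gripper_force: 0.0
```

```bash
python3 - <<'E'
from h import *
go([.50,.055,.16],95,0)
im=whites((60,180,520,320),z=.059); cv2.imwrite('pics/t10.png',im)
E
```

```text
t36.3 shift [-35.2   3.6  37.8] turn [-0.5 44.6  0.6] open 87.9 grip 0.0
  j [-11.  22.  -7. -43. -80.  32.] pos [0.5084 0.004  0.1623] [-179.    44.6  -84. ]
white [159. 247.] [ 137  227   45   40 1320] rect [array([525.7, 227.2]), array([71.9, 77.7]), np.float64(8.4)]
white [106. 254.] [  79  233   54   41 1611] rect [array([513.6, 327. ]), array([77.2, 93.9]), np.float64(9.4)]
white [244. 259.] [235 244  22  34 552] rect [array([497. ,  61.5]), array([63.4, 40.2]), np.float64(1.0)]
```

Request:
{"fn": "move_arm", "kwargs": {"motion": [[[-35, 4, 0], [0, 7, 0], 0], [[-35, 4, 20], [0, 14, 0], 0], [[-35, 4, 38], [0, 21, 0], 0], [[-35, 4, 38], [0, 28, 0], 0], [[-35, 4, 38], [0, 35, 0], 0], [[-35, 4, 38], [0, 42, 0], 0], [[-35, 4, 38], [-0.5, 45, 0.6], 0], [[-35, 4, 38], [-0.5, 45, 0.6], 0], [[-35, 4, 38], [-0.5, 45, 0.6], 0]]}}

```text
clock: 37.07
tool_pos: [0.4956, 0.0577, 0.1521]
orientation: [179.3, -0.1, -84.8]
force: [0.7, -0.2, -0.0]
opening: 0.0877
gripper_force: 0.0
```

Request:
{"fn": "move_arm", "kwargs": {"motion": [[[0, 0, 0], [0, 7, 0], 0], [[0, 0, 0], [0, 14, 0], 0], [[0, 0, 0], [0, 21, 0], 0], [[0, 0, 0], [0, 28, 0], 0], [[0, 0, 0], [0, 35, 0], 0], [[0, 0, 0], [0, 42, 0], 0], [[0, 0, 0], [0, 45, 0], 0], [[0, 0, 0], [0, 45, 0], 0]]}}

```text
clock: 37.73
tool_pos: [0.496, 0.056, 0.1507]
orientation: [178.7, -45.5, -84.1]
force: [1.0, 0.2, -0.5]
opening: 0.0878
gripper_force: 0.0
```

```bash
python3 - <<'E'
from h import *
go([.50,.055,.033],95,-45)
im=whites((60,180,520,320),z=.059)
E
```

```text
t37.7 shift [-83.   -5.8  83.4] turn [ 0.7 -0.5  0.6] open 87.8 grip 0.0
  j [ 50.  22. -38.  32. -69. -67.] pos [0.496  0.056  0.1507] [178.7 -45.5 -84.1]
white [ 62. 243.] [ 48 207  21  76 512] rect [array([533.2, 413.8]), array([ 31.2, 144.7]), np.float64(89.8)]
white [185. 236.] [ 154  212   51   49 1548] rect [array([545.7, 189.7]), array([96.6, 95.8]), np.float64(1.7)]
white [252. 260.] [ 235  244   35   34 1042] rect [array([498.1,  49.5]), array([61.6, 63.5]), np.float64(5.1)]
```

Request:
{"fn": "move_arm", "kwargs": {"motion": [[[-28, -6, 28], [0, 0, 0.6], 0], [[-55, -6, 55], [0, 0, 0.6], 0], [[-75, -6, 75], [0, 0, 0.6], 0], [[-83, -6, 83], [0, 0, 0.6], 0], [[-83, -6, 83], [0, 0, 0.6], 0], [[-83, -6, 83], [0, 0, 0.6], 1], [[-83, -6, 83], [0, 0, 0.6], 1], [[-83, -6, 83], [0, 0, 0.6], 1], [[-83, -6, 83], [0, 0, 0.6], 1], [[-83, -6, 83], [0, 0, 0.6], 1]]}}

```text
clock: 38.62
tool_pos: [0.5016, 0.0572, 0.0363]
orientation: [179.9, -45.1, -85.3]
force: [0.5, -0.1, 0.2]
opening: 0.0597
gripper_force: 0.0
```

Request:
{"fn": "move_arm", "kwargs": {"motion": [[[0, 0, 0], [0, 0, 0], 1], [[0, 0, 0], [0, 0, 0], 1], [[20, 0, -20], [0, 0, 0], 1], [[45, 0, -45], [0, 0, 0], 1], [[70, 0, -70], [0, 0, 0], 1], [[95, 0, -95], [0, -7, 0], 1], [[95, 0, -95], [0, -14, 0], 1], [[95, 0, -95], [0, -21, 0], 1], [[95, 0, -95], [0, -28, 0], 1], [[95, 0, -95], [0, -35, 0], 1]]}}

```text
clock: 39.45
tool_pos: [0.5016, 0.0579, 0.1707]
orientation: [180.0, -9.8, -85.3]
force: [0.5, -0.8, -3.6]
opening: 0.0557
gripper_force: 29.9
```

Request:
{"fn": "move_arm", "kwargs": {"motion": [[[0, 0, 0], [0, -7, 0], 1], [[0, 0, 0], [0, -14, 0], 1], [[0, 0, 0], [0, -21, 0], 1], [[0, 0, 0], [0, -28, 0], 1], [[0, 0, 0], [0, -35, 0], 1], [[0, 0, 0], [0, -42, 0], 1], [[0, 0, 0], [0, -49, 0], 1], [[0, 0, 0], [0, -55, 0], 1], [[0, 0, 0], [0, -55, 0], 1], [[0, 0, 0], [0, -55, 0], 1]]}}

```text
clock: 40.28
tool_pos: [0.5016, 0.0554, 0.1678]
orientation: [179.4, 44.8, -86.1]
force: [0.1, 0.3, -2.2]
opening: 0.056
gripper_force: 29.9
```

```bash
python3 - <<'E'
from h import *
go(slot(-.08,.165,-.02),95,45)
go(slot(-.08,.043,-.02),95,45)
E
```

```text
t40.3 shift [-41.3 -26.4  44.7] turn [-0.2 -0.2 -0.8] open 56.0 grip 29.9
  j [ -7.  20.  -9. -45. -77.  28.] pos [0.5016 0.0554 0.1678] [179.4  44.8 -86.1]
t40.3 shift [ 44.6 -27.2 131.3] turn [-0.2 -0.2 -0.8] open 56.0 grip 29.9
  j [ -7.  20.  -9. -45. -77.  28.] pos [0.5016 0.0554 0.1678] [179.4  44.8 -86.1]
```

Request:
{"fn": "move_arm", "kwargs": {"motion": [[[-20, -13, 22], [0, 0, -0.8], 1], [[-41, -27, 45], [0, 0, -0.8], 1], [[-15, -27, 71], [0, 0, -0.8], 1], [[12, -27, 98], [0, 0, -0.8], 1], [[30, -27, 117], [0, 0, -0.8], 1], [[41, -27, 128], [0, 0, -0.8], 1], [[44, -27, 131], [0, 0, -0.8], 1], [[44, -27, 131], [0, 0, -0.8], 1]]}}

```text
clock: 40.95
tool_pos: [0.5226, 0.1213, 0.0452]
orientation: [-179.6, 44.7, -84.4]
force: [0.2, -0.7, -2.5]
opening: 0.0557
gripper_force: 29.9
```

Request:
{"fn": "move_arm", "kwargs": {"motion": [[[1, 0, 1], [0, 0, 0], 1], [[2, 0, 2], [0, 0, 0], 1], [[2, 0, 2], [0, 0, 0], 1]]}}

```text
clock: 41.2
tool_pos: [0.524, 0.1204, 0.0442]
orientation: [-179.2, 44.8, -84.3]
force: [-0.0, -0.5, -2.6]
opening: 0.0559
gripper_force: 29.9
```

Request:
{"fn": "move_arm", "kwargs": {"motion": [[[1, 0, 1], [0, 0, 0], 1], [[2, 0, 2], [0, 0, 0], 1], [[2.5, 0, 2.5], [0, 0, 0], 1], [[2.5, 0, 2.5], [0, 0, 0], 1]]}}

```text
clock: 41.53
tool_pos: [0.5234, 0.1201, 0.0393]
orientation: [-179.5, 44.8, -84.5]
force: [0.2, -0.0, -1.6]
opening: 0.0562
gripper_force: 29.9
```

Request:
{"fn": "move_arm", "kwargs": {"motion": [[[1, 0, 1], [0, 0, 0], 1], [[2, 0, 2], [0, 0, 0], 1], [[2, 0, 2], [0, 0, 0], 1]]}}

```text
clock: 41.78
tool_pos: [0.5237, 0.1202, 0.0371]
orientation: [-179.4, 44.8, -84.4]
force: [-0.3, -2.1, 5.8]
opening: 0.0558
gripper_force: 30.0
```

Request:
{"fn": "move_arm", "kwargs": {"motion": [[[-1, 0, -1], [0, 0, 0], 0.3], [[-1, 0, -1], [0, 0, 0], 0], [[-1, 0, -1], [0, 0, 0], 0], [[-1, 0, -1], [0, 0, 0], 0], [[0, 0, -15], [0, 0, 0], 0], [[0, 0, -40], [0, 0, 0], 0], [[0, 0, -80], [0, 0, 0], 0], [[-40, 0, -120], [0, 0, 0], 0], [[-80, 0, -150], [0, 0, 0], 0], [[-100, 0, -180], [0, 0, 0], 0]]}}

```text
clock: 42.62
tool_pos: [0.5265, 0.0652, 0.22]
orientation: [-179.5, 44.8, -84.6]
force: [1.0, 0.1, 0.2]
opening: 0.0872
gripper_force: 0.0
```

```bash
python3 - <<'E'
from h import *
go([.48,-.22,.30],80,0)
E
```

```text
t42.6 shift [ 142.    71.2 -254.4] turn [ 5.6 44.6 14.4] open 87.2 grip 0.0
  j [ -5.  18.  -4. -45. -81.  23.] pos [0.5265 0.0652 0.22  ] [-179.5   44.8  -84.6]
```

Request:
{"fn": "move_arm", "kwargs": {"motion": [[[142, 71, -254], [5.6, 44.6, 14.4], 0], [[142, 71, -254], [5.6, 44.6, 14.4], 0], [[142, 71, -254], [5.6, 44.6, 14.4], 0], [[142, 71, -254], [5.6, 44.6, 14.4], 0], [[142, 71, -254], [5.6, 44.6, 14.4], 0], [[142, 71, -254], [5.6, 44.6, 14.4], 0], [[142, 71, -254], [5.6, 44.6, 14.4], 0], [[142, 71, -254], [5.6, 44.6, 14.4], 0], [[142, 71, -254], [5.6, 44.6, 14.4], 0], [[142, 71, -254], [5.6, 44.6, 14.4], 0]]}}

```text
clock: 43.45
tool_pos: [0.4804, -0.2194, 0.2976]
orientation: [-179.9, 0.1, -100.0]
force: [0.2, -1.1, -0.3]
opening: 0.0876
gripper_force: 0.0
```

```bash
python3 - <<'E'
from h import *
im=whites((60,180,290,320),z=.06)
_,K,T=snap('top')
# holder foot + handle top
hsv=cv2.cvtColor(im,cv2.COLOR_BGR2HSV)
print('hsv handle/foot', [hsv[y,x].tolist() for x,y in [(281,154),(282,151),(268,190),(305,180)]])
m=cv2.inRange(hsv,(5,60,90),(16,255,200)); box=np.zeros_like(m); box[158:214,255:318]=1; m=cv2.morphologyEx(m*box,cv2.MORPH_CLOSE,np.ones((9,9)))
cs,_=cv2.findContours(m,cv2.RETR_EXTERNAL,cv2.CHAIN_APPROX_NONE); c=max(cs,key=cv2.contourArea)
print('foot',cv2.minAreaRect(np.array([ray(K,T,*p[0],.006)[:2] for p in c],np.float32)*1000))
a=cv2.resize(im[190:310,70:290],None,fx=3.5,fy=3.5,interpolation=cv2.INTER_CUBIC); 
b=cv2.resize(im[140:215,250:325],None,fx=8,fy=8,interpolation=cv2.INTER_CUBIC)[:180]
cv2.imwrite('pics/t11.png',a[:420,:770])
g=im[145:170,272:292]; print(cv2.cvtColor(g,cv2.COLOR_BGR2HSV)[...,2][::1,::1])
E
```

```text
white [115. 255.] [  79  233   73   45 2399] rect [array([512.7, 310.7]), array([141.6,  76.8]), np.float64(82.1)]
hsv handle/foot [[15, 55, 121], [15, 59, 121], [14, 58, 124], [13, 58, 110]]
foot ((661.9298095703125, -13.13232421875), (130.30152893066406, 119.61454772949219), 89.41935729980469)
[[123 123 123 123 123 122 121 123 120 123 122 121 124 122 122 122 124 124
  126 124]
 [123 123 123 122 122 121 123 122 120 124 122 120 122 123 121 121 123 122
  120 122]
 [123 123 123 125 122 124 123 123 122 120 121 118 122 122 119 121 119 117
  119 122]
 [122 121 123 121 121 122 122 123 123 121 120 120 120 121 120 121 120 123
  122 120]
 [122 120 123 123 123 123 123 122 120 122 122 121 122 121 122 122 122 121
  123 122]
 [121 123 122 121 123 122 123 120 121 120 120 122 121 122 122 120 124 120
  121 120]
 [124 123 121 124 123 122 121 125 124 122 121 121 120 120 122 121 121 122
  121 122]
 [122 123 124 121 122 121 122 123 119 124 122 121 120 121 121 121 120 120
  123 121]
 [122 121 126 123 123 125 121 122 124 120 122 120 123 121 121 122 121 122
  122 119]
 [121 123 123 121 121 123 122 122 122 
[... 622 characters left out ...]
 120 120
  123 116]
 [121 122 125 121 121 122 121 122 122 120 121 121 121 123 120 121 120 123
  121 119]
 [122 122 121 122 124 123 124 122 122 123 121 120 122 124 121 122 123 123
  121 119]
 [121 124 123 121 122 123 123 124 121 122 120 121 124 121 121 122 121 119
  121 118]
 [124 120 122 122 123 124 123 120 121 123 122 121 122 121 120 124 121 121
  122 120]
 [123 122 122 123 123 122 124 121 122 119 122 122 122 120 118 123 122 119
  121 120]
 [122 123 125 123 123 123 122 120 120 122 117 123 119 123 119 124 122 117
  119 123]
 [122 122 123 121 123 121 124 120 122 121 120 122 121 121 121 120 119 121
  120 119]
 [121 123 123 125 122 124 121 120 122 122 123 121 122 122 122 119 120 121
  120 120]]
```

View pics/t11.png

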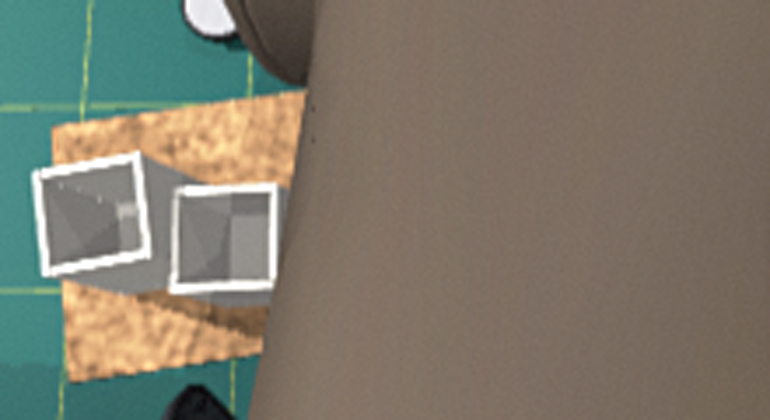

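The crop shows tall's rim at full-image (96,251) and mid's rim at (134,258), both mouth-up on the mat. The arm hides the short pot.

```bash
python3 - <<'E'
from h import *
d=np.load('top0.npz'); K,T=d['K'],d['T']
print('tall',ray(K,T,96.1,251.1,.098),'mid',ray(K,T,134.1,257.9,.081))
c=[(187,112),(434,180),(365,424),(115,352)]
w=np.array([ray(K,T,240+x/6,140+y/6,.006) for x,y in c]); print('foot c',w.mean(0),np.degrees(np.arctan2(*(w[1]-w[0])[1::-1])))
c=[(222,47),(271,57),(262,105),(212,95)]
w=np.array([ray(K,T,240+x/6,140+y/6,.186) for x,y in c]); print('handle',w.mean(0),np.degrees(np.arctan2(*(w[1]-w[0])[1::-1])))
# scene view: project predicted short rim, and save crop around mat
im,K,T=snap('scene'); print('short pred px',[proj(K,T,[.523+a,.125+b,.063]).round(0).tolist() for a,b in [(0,0),(.028,.028),(.028,-.028),(-.028,-.028),(-.028,.028)]])
cv2.imwrite('pics/s12.png',cv2.resize(im[150:300,310:450],None,fx=4,fy=4,interpolation=cv2.INTER_CUBIC))
go([.662,-.0135,.30],77,0)
E
```

```text
tall [0.51214964 0.32660515 0.098     ] mid [0.50130407 0.26406022 0.081     ]
foot c [ 0.66374111 -0.01303416  0.006     ] -106.51806900412505
handle [ 0.66415903 -0.01282541  0.186     ] -102.52027938262403
short pred px [[358.0, 207.0], [374.0, 205.0], [361.0, 216.0], [341.0, 208.0], [354.0, 198.0]]
t43.6 shift [-233.7 -143.    -2.6] turn [-0.   0.   3.1] open 88.0 grip 0.0
  j [ -3.   5. -13.  -0. -72.  -7.] pos [ 0.4809 -0.219   0.2971] [-180.     0.   -99.9]
```

View pics/s12.png

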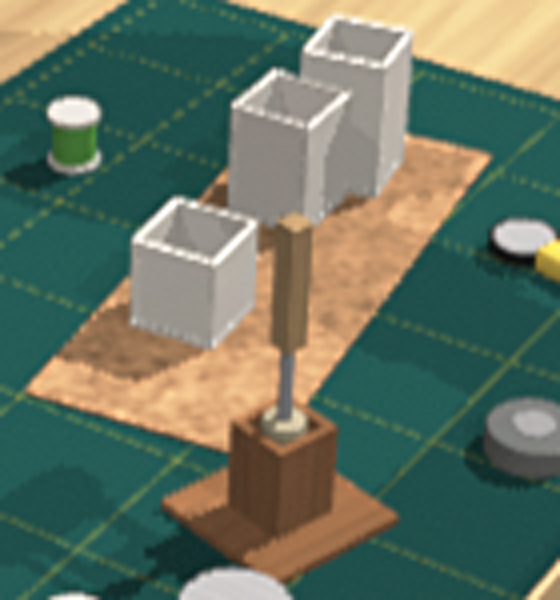

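The crop shows all three pots mouth-up on the cork, with rim centres at crop (196,232) short, (292,99) mid and (357,42) tall. Mid has been knocked a few centimetres toward the tall pot but is still on the mat. The brush stands in its holder.

```bash
python3 - <<'E'
from h import *
d=np.load('scene0.npz'); K,T=d['K'],d['T']
for n,u,v,z in [('short',358.9,208,.063),('mid',382.9,174.8,.081),('tall',399.3,160.5,.098)]:
    p=ray(K,T,u,v,z); print(n,p.round(4),'mat',((p[:2]-M)@MX).round(3),((p[:2]-M)@MY).round(3))
go([.664,-.013,.30],76,0)
E
```

```text
short [0.5287 0.122  0.063 ] mat -0.014 -0.077
mid [0.5081 0.2637 0.081 ] mat -0.015 0.066
tall [0.519  0.3245 0.098 ] mat 0.004 0.125
t43.6 shift [-234.5 -144.8   -2.6] turn [-0.   0.   4.1] open 88.0 grip 0.0
  j [ -3.   5. -13.  -0. -72.  -7.] pos [ 0.4809 -0.219   0.2971] [-180.     0.   -99.9]
```

Request:
{"fn": "move_arm", "kwargs": {"motion": [[[-235, -145, 0], [0, 0, 4], 0], [[-235, -145, 0], [0, 0, 4], 0], [[-235, -145, 0], [0, 0, 4], 0], [[-235, -145, 0], [0, 0, 4], 0], [[-235, -145, 0], [0, 0, 4], 0], [[-235, -145, 0], [0, 0, 4], 0], [[-235, -145, 0], [0, 0, 4], 0], [[-235, -145, 0], [0, 0, 4], 0], [[-235, -145, 0], [0, 0, 4], 0], [[-235, -145, 0], [0, 0, 4], 0]]}}

```text
clock: 44.43
tool_pos: [0.6639, -0.0125, 0.2969]
orientation: [180.0, -0.0, -103.9]
force: [0.5, -0.4, 0.5]
opening: 0.088
gripper_force: 0.0
```

```bash
python3 - <<'E'
from h import *
go([.664,-.013,.155],76,0)
E
```

```text
t44.4 shift [  0.5  -0.2 141.9] turn [ 0.  -0.   0.1] open 88.0 grip 0.0
  j [ 16.  18.   4.   0. -76. -30.] pos [ 0.6639 -0.0125  0.2969] [ 180.    -0.  -103.9]
```

Request:
{"fn": "move_arm", "kwargs": {"motion": [[[0, 0, 40], [0, 0, 0], 0], [[0, 0, 80], [0, 0, 0], 0], [[0, 0, 115], [0, 0, 0], 0], [[0, 0, 138], [0, 0, 0], 0], [[0, 0, 142], [0, 0, 0], 0.4], [[0, 0, 142], [0, 0, 0], 0.7], [[0, 0, 142], [0, 0, 0], 1], [[0, 0, 142], [0, 0, 0], 1], [[0, 0, 142], [0, 0, 0], 1], [[0, 0, 142], [0, 0, 0], 1]]}}

```text
clock: 45.27
tool_pos: [0.6651, -0.0128, 0.1575]
orientation: [-179.8, 0.1, -103.9]
force: [-0.7, -0.4, -0.2]
opening: 0.0535
gripper_force: 0.0
```

Request:
{"fn": "move_arm", "kwargs": {"motion": [[[0, 0, 0], [0, 0, 0], 1], [[0, 0, 0], [0, 0, 0], 1], [[0, 0, 0], [0, 0, 0], 1], [[0, 0, 0], [0, 0, 0], 1]]}}

```text
clock: 45.6
tool_pos: [0.6644, -0.0128, 0.1558]
orientation: [-179.9, 0.0, -103.9]
force: [-0.0, 1.0, -0.6]
opening: 0.0267
gripper_force: 0.0
```

Request:
{"fn": "move_arm", "kwargs": {"motion": [[[0, 0, 0], [0, 0, 0], 1], [[0, 0, -10], [0, 0, 0], 1], [[0, 0, -30], [0, 0, 0], 1], [[0, 0, -60], [0, 0, 0], 1], [[0, 0, -95], [0, 0, 0], 1], [[0, 0, -125], [0, 0, 0], 1], [[0, 0, -140], [0, 0, 0], 1], [[0, 0, -140], [0, 0, 0], 1]]}}

```text
clock: 46.27
tool_pos: [0.6659, -0.0129, 0.3017]
orientation: [-179.5, 0.2, -103.9]
force: [0.2, 0.9, -0.5]
opening: 0.014
gripper_force: 30.0
```

```bash
python3 - <<'E'
from h import *
go([.5155,.3265,.30],98,0)
im,K,T=snap('scene'); cv2.imwrite('pics/s13.png',im[30:330,200:600])
E
```

```text
t46.3 shift [-293.4  227.5    0.4] turn [ -0.5   0.1 -21.9] open 14.0 grip 30.0
  j [ 16.  18.   4.   0. -76. -30.] pos [ 0.6659 -0.0129  0.3017] [-179.5    0.2 -103.9]
```

View pics/s13.png

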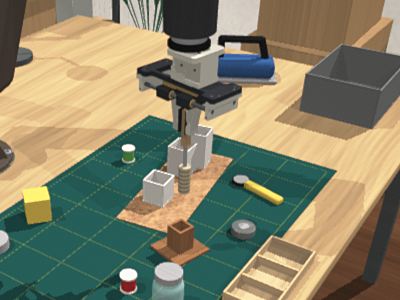

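Picture: the brush is held upright, bristles near crop (184,180), and the holder is empty. The fingers closed late, so I need to measure where the brush's bottom end is relative to the TCP.

```bash
python3 - <<'E'
from h import *
im,K,T=snap('scene'); o=ctrl.get_obs(); p=o['tool_pos']; print(p)
for z in np.arange(.10,.21,.01): print(round(z,2),proj(K,T,[p[0],p[1],z]).round(1))
u=int(proj(K,T,[p[0],p[1],.15])[0].round())
print(u); 
for v in range(185,236): print(v,im[v,u-1:u+2].mean(0).round().astype(int).tolist(),end=' | ')
E
```

```text
[ 0.66418059 -0.01268899  0.29673264]
0.1 [379.3 240.4]
0.11 [379.5 236.4]
0.12 [379.7 232.3]
0.13 [379.9 228.3]
0.14 [380.1 224.1]
0.15 [380.4 220. ]
0.16 [380.6 215.8]
0.17 [380.8 211.5]
0.18 [381.  207.2]
0.19 [381.2 202.9]
0.2 [381.5 198.6]
380
185 [131, 137, 144] | 186 [130, 136, 142] | 187 [131, 137, 143] | 188 [131, 138, 144] | 189 [130, 137, 143] | 190 [131, 137, 143] | 191 [131, 137, 143] | 192 [130, 136, 143] | 193 [130, 135, 142] | 194 [142, 155, 165] | 195 [170, 200, 215] | 196 [186, 225, 238] | 197 [165, 200, 216] | 198 [129, 156, 168] | 199 [116, 140, 151] | 200 [100, 121, 130] | 201 [90, 110, 120] | 202 [77, 97, 108] | 203 [79, 98, 108] | 204 [92, 111, 120] | 205 [89, 110, 119] | 206 [78, 98, 108] | 207 [83, 102, 112] | 208 [100, 119, 129] | 209 [94, 113, 124] | 210 [79, 99, 109] | 211 [83, 101, 111] | 212 [95, 115, 123] | 213 [90, 110, 119] | 214 [76, 96, 106] | 215 [86, 105, 114] | 216 [99, 119, 127] | 217 [90, 110, 120] | 218 [78, 97, 108] | 219 [88, 107, 115] | 220 [97, 116, 125] | 221 [88, 107, 116] | 222 [77, 95, 105] | 223 [90, 109, 117] | 224 [100, 124, 144] | 225 [101, 136, 175] | 226 [107, 149, 199] | 227 [114, 158, 212] | 228 [118, 162, 217] | 229 [110, 152, 202] | 230 [108, 150, 200] | 231 [114, 157, 210] | 232 [120, 167, 222] | 233 [125, 173, 226] | 234 [129, 180, 231] | 235 [135, 187, 237] |
```

```bash
python3 - <<'E'
from h import *
go([.5155,.3265,.297],76,0)
E
```

```text
t46.4 shift [-293.5  225.9   -0.5] turn [-0.2  0.1  0.1] open 13.8 grip 30.0
  j [ 16.  18.   4.   0. -75. -30.] pos [ 0.6642 -0.0127  0.2967] [-1.798e+02  1.000e-01 -1.039e+02]
```

Request:
{"fn": "move_arm", "kwargs": {"motion": [[[-30, 23, 0], [0, 0, 0], 1], [[-66, 51, 0], [0, 0, 0], 1], [[-100, 77, 0], [0, 0, 0], 1], [[-133, 102, 0], [0, 0, 0], 1], [[-166, 128, 0], [0, 0, 0], 1], [[-200, 154, 0], [0, 0, 0], 1], [[-233, 179, 0], [0, 0, 0], 1], [[-263, 202, 0], [0, 0, 0], 1], [[-285, 219, 0], [0, 0, 0], 1], [[-294, 226, 0], [0, 0, 0], 1]]}}

```text
clock: 47.2
tool_pos: [0.5132, 0.33, 0.2938]
orientation: [180.0, -0.1, -103.7]
force: [0.3, -0.3, -1.8]
opening: 0.0141
gripper_force: 30.0
```

```bash
python3 - <<'E'
from h import *
im=whites((60,180,290,320),z=.09); cv2.imwrite('pics/t14.png',im)
im,K,T=snap('scene'); cv2.imwrite('pics/s14.png',cv2.resize(im[80:260,330:480],None,fx=4,fy=4)[:600])
go([.5155,.3265,.159],76,0)
for q in [(.5155,.3265,.098)]: print(proj(K,T,q))
E
```

```text
white [125. 257.] [  81  233   82   45 2044] rect [array([506.1, 284.1]), array([157.4,  74.2]), np.float64(82.1)]
white [216. 250.] [198 232  36  35 989] rect [array([514. , 113.1]), array([62.7, 62.5]), np.float64(5.1)]
t47.3 shift [  1.3  -1.9 134.9] turn [ 0.  -0.1  0.3] open 13.7 grip 30.0
  j [ 51.  13.  -4.   0. -74. -65.] pos [0.5141 0.3285 0.2939] [ 1.800e+02 -1.000e-01 -1.037e+02]
[398.47363497 159.83408107]
```

View pics/s14.png

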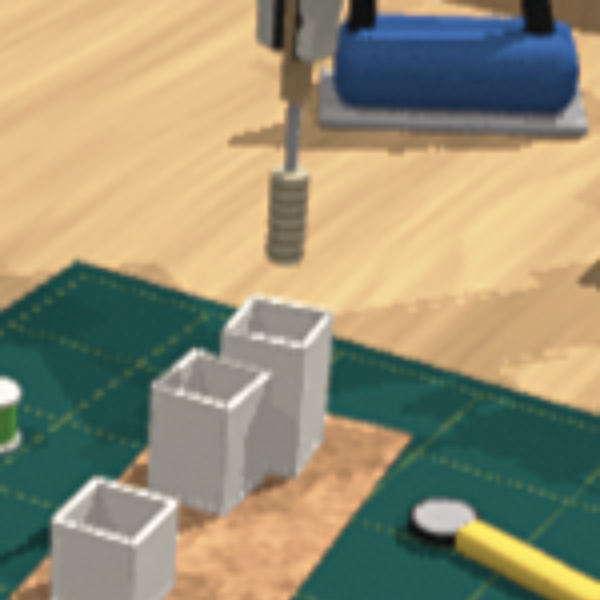

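The crop shows the brush above the tall pot, its axis about 2 px right of the rim centre at (276,321), so I correct by about 4 mm. That was one picture more than the allowed 14, so I'll use only numeric checks from here.

```bash
python3 - <<'E'
from h import *
go([.512,.3245,.159],76,0)
go([.505,.264,.159],76,0)
E
```

```text
t47.3 shift [  4.1   1.  134.9] turn [ 0.  -0.1  0.3] open 13.7 grip 30.0
  j [ 51.  13.  -4.   0. -74. -65.] pos [0.5141 0.3285 0.2939] [ 1.800e+02 -1.000e-01 -1.037e+02]
t47.3 shift [ 64.5  -6.5 135. ] turn [ 0.  -0.1  0.3] open 13.7 grip 30.0
  j [ 51.  13.  -4.   0. -74. -65.] pos [0.5141 0.3285 0.2939] [ 1.800e+02 -1.000e-01 -1.037e+02]
```

Request:
{"fn": "move_arm", "kwargs": {"motion": [[[4, 1, 0], [0, 0, 0], 1], [[4, 1, 0], [0, 0, 0], 1], [[4, 1, 25], [0, 0, 0], 1], [[4, 1, 50], [0, 0, 0], 1], [[4, 1, 75], [0, 0, 0], 1], [[4, 1, 100], [0, 0, 0], 1], [[4, 1, 120], [0, 0, 0], 1], [[4, 1, 132], [0, 0, 0], 1], [[4, 1, 135], [0, 0, 0], 1], [[4, 1, 135], [0, 0, 0], 1]]}}

```text
clock: 48.13
tool_pos: [0.5146, 0.3215, 0.1606]
orientation: [-179.9, -0.0, -104.0]
force: [-0.5, -0.2, -0.4]
opening: 0.0135
gripper_force: 30.0
```

Request:
{"fn": "move_arm", "kwargs": {"motion": [[[0, 0, 1], [0, 0, 0], 1], [[0, 0, 1], [0, 0, 0], 1], [[0, 0, 1], [0, 0, 0], 1], [[0, 0, -25], [0, 0, 0], 1], [[0, 0, -50], [0, 0, 0], 1], [[0, 0, -68], [0, 0, 0], 1], [[0, 0, -68], [0, 0, 0], 1], [[0, 0, -68], [0, 0, 0], 1], [[0, 0, -68], [0, 0, 0], 1], [[0, 0, -68], [0, 0, 0], 1]]}}

```text
clock: 48.97
tool_pos: [0.5134, 0.3223, 0.2273]
orientation: [-180.0, -0.1, -104.0]
force: [0.5, -0.1, -0.5]
opening: 0.0138
gripper_force: 30.0
```

Request:
{"fn": "move_arm", "kwargs": {"motion": [[[0, 0, 25], [0, 0, 0], 1], [[0, 0, 50], [0, 0, 0], 1], [[0, 0, 66], [0, 0, 0], 1], [[0, 0, 69], [0, 0, 0], 1], [[0, 0, 69], [0, 0, 0], 1], [[0, 0, 69], [0, 0, 0], 1], [[0, 0, 69], [0, 0, 0], 1], [[0, 0, 69], [0, 0, 0], 1]]}}

```text
clock: 49.63
tool_pos: [0.5137, 0.323, 0.159]
orientation: [-179.9, -0.0, -103.9]
force: [-0.7, 0.5, -0.4]
opening: 0.0136
gripper_force: 30.0
```

Request:
{"fn": "move_arm", "kwargs": {"motion": [[[0, 0, -30], [0, 0, 0], 1], [[0, 0, -65], [0, 0, 0], 1], [[0, 0, -100], [0, 0, 0], 1], [[0, 0, -130], [0, 0, 0], 1], [[0, 0, -130], [0, 0, 0], 1], [[0, 0, -130], [0, 0, 0], 1]]}}

```text
clock: 50.13
tool_pos: [0.5142, 0.3238, 0.2916]
orientation: [-179.8, 0.2, -103.9]
force: [-0.4, -0.8, -1.2]
opening: 0.0137
gripper_force: 30.0
```

```bash
python3 - <<'E'
from h import *
go([.505,.264,.29],76,0)
# rims of mid from scene view: white-rim mask
im,K,T=snap('scene'); hsv=cv2.cvtColor(im,cv2.COLOR_BGR2HSV)
m=((hsv[...,1]<40)&(hsv[...,2]>190)).astype(np.uint8); m[:,:335]=0; m[:140]=0; m[245:]=0; m[:,425:]=0
m=cv2.morphologyEx(m,cv2.MORPH_CLOSE,np.ones((3,3)))
n,l,s,c=cv2.connectedComponentsWithStats(m)
for i in range(1,n):
    if s[i][4]>40:
        u,v=s[i][0]+s[i][2]/2-.5,s[i][1]+s[i][3]/2-.5
        print(s[i],[ray(K,T,u,v,z)[:2].round(4) for z in (.098,.081,.063)])
im,K,T=snap('top'); hsv=cv2.cvtColor(im,cv2.COLOR_BGR2HSV)
m=((hsv[...,1]<40)&(hsv[...,2]>200)).astype(np.uint8); m[:225]=0; m[300:]=0; m[:,290:]=0
n,l,s,c=cv2.connectedComponentsWithStats(m)
for i in range(1,n):
    if s[i][4]>40:
        u,v=s[i][0]+s[i][2]/2-.5,s[i][1]+s[i][3]/2-.5
        print('top',s[i],[ray(K,T,u,v,z)[:2].round(4) for z in (.098,.081,.063)])
E
```

```text
t50.1 shift [60.3 -5.5  1.4] turn [-0.2  0.2  0.1] open 13.7 grip 30.0
  j [ 51.  13.  -4.   0. -73. -65.] pos [0.5142 0.3238 0.2916] [-179.8    0.2 -103.9]
[386 154  27  13  90] [array([0.5171, 0.3265]), array([0.5014, 0.3559]), array([0.4849, 0.387 ])]
[377 173  21  10  50] [array([0.5388, 0.2303]), array([0.5236, 0.2575]), array([0.5076, 0.2863])]
[343 200  32  17 142] [array([0.5581, 0.073 ]), array([0.5435, 0.0965]), array([0.5279, 0.1214])]
top [ 86 233  26  24  98] [array([0.5243, 0.3231]), array([0.5273, 0.331 ]), array([0.5305, 0.3393])]
top [198 232  31  32 228] [array([0.5162, 0.1157]), array([0.5191, 0.1193]), array([0.5221, 0.1231])]
top [121 242  28  20  97] [array([0.5106, 0.2575]), array([0.5133, 0.264 ]), array([0.5162, 0.2709])]
top [ 81 253  32  16 105] [array([0.4949, 0.3247]), array([0.4973, 0.3325]), array([0.4999, 0.3408])]
top [118 268  20   6  49] [array([0.476 , 0.2681]), array([0.478 , 0.2748]), array([0.4802, 0.2819])]
```

Request:
{"fn": "move_arm", "kwargs": {"motion": [[[25, -2, 0], [0, 0, 0], 1], [[50, -5, 0], [0, 0, 0], 1], [[60, -5, 0], [0, 0, 0], 1], [[60, -5, 20], [0, 0, 0], 1], [[60, -5, 50], [0, 0, 0], 1], [[60, -5, 80], [0, 0, 0], 1], [[60, -5, 105], [0, 0, 0], 1], [[60, -5, 125], [0, 0, 0], 1], [[60, -5, 132], [0, 0, 0], 1], [[60, -5, 132], [0, 0, 0], 1]]}}

```text
clock: 51.07
tool_pos: [0.5043, 0.2636, 0.1567]
orientation: [-179.9, -0.1, -103.9]
force: [0.0, -0.3, 0.3]
opening: 0.0137
gripper_force: 30.0
```

Request:
{"fn": "move_arm", "kwargs": {"motion": [[[0, 0, -1], [0, 0, 0], 1], [[0, 0, -1], [0, 0, 0], 1], [[0, 0, -1], [0, 0, 0], 1], [[0, 0, -25], [0, 0, 0], 1], [[0, 0, -50], [0, 0, 0], 1], [[0, 0, -60], [0, 0, 0], 1], [[0, 0, -60], [0, 0, 0], 1], [[0, 0, -60], [0, 0, 0], 1], [[0, 0, -60], [0, 0, 0], 1], [[0, 0, -60], [0, 0, 0], 1]]}}

```text
clock: 51.9
tool_pos: [0.5036, 0.2634, 0.2162]
orientation: [-180.0, -0.1, -103.9]
force: [0.9, 0.8, -1.0]
opening: 0.0137
gripper_force: 30.0
```

Request:
{"fn": "move_arm", "kwargs": {"motion": [[[0, 0, 25], [0, 0, 0], 1], [[0, 0, 45], [0, 0, 0], 1], [[0, 0, 56], [0, 0, 0], 1], [[0, 0, 59], [0, 0, 0], 1], [[0, 0, 59], [0, 0, 0], 1], [[0, 0, 59], [0, 0, 0], 1], [[0, 0, 59], [0, 0, 0], 1], [[0, 0, 59], [0, 0, 0], 1]]}}

```text
clock: 52.57
tool_pos: [0.5044, 0.264, 0.1588]
orientation: [-179.9, 0.0, -103.9]
force: [-0.6, 0.1, 0.0]
opening: 0.014
gripper_force: 30.0
```

Request:
{"fn": "move_arm", "kwargs": {"motion": [[[0, 0, -30], [0, 0, 0], 1], [[0, 0, -65], [0, 0, 0], 1], [[0, 0, -100], [0, 0, 0], 1], [[0, 0, -130], [0, 0, 0], 1], [[0, 0, -130], [0, 0, 0], 1], [[0, 0, -130], [0, 0, 0], 1]]}}

```text
clock: 53.07
tool_pos: [0.5047, 0.2645, 0.291]
orientation: [-179.8, 0.3, -103.9]
force: [-1.2, -0.4, -1.5]
opening: 0.0139
gripper_force: 30.0
```

```bash
python3 - <<'E'
from h import *
go([.525,.1225,.29],76,0)
E
```

```text
t53.1 shift [132.9 -53.9   0.6] turn [-0.2  0.3  0.1] open 13.9 grip 30.0
  j [ 47.   9.  -9.   0. -72. -61.] pos [0.5047 0.2645 0.291 ] [-179.8    0.3 -103.9]
```

Request:
{"fn": "move_arm", "kwargs": {"motion": [[[30, -12, 0], [0, 0, 0], 1], [[65, -26, 0], [0, 0, 0], 1], [[100, -41, 0], [0, 0, 0], 1], [[126, -51, 0], [0, 0, 0], 1], [[133, -54, 0], [0, 0, 0], 1], [[133, -54, 0], [0, 0, 0], 1], [[133, -54, 25], [0, 0, 0], 1], [[133, -54, 55], [0, 0, 0], 1], [[133, -54, 80], [0, 0, 0], 1], [[133, -54, 80], [0, 0, 0], 1]]}}

```text
clock: 53.9
tool_pos: [0.5214, 0.1212, 0.2029]
orientation: [179.7, -0.3, -104.0]
force: [-0.0, -1.0, -1.8]
opening: 0.0139
gripper_force: 30.0
```

Request:
{"fn": "move_arm", "kwargs": {"motion": [[[0, 0, 20], [0, 0, 0], 1], [[0, 0, 38], [0, 0, 0], 1], [[0, 0, 49], [0, 0, 0], 1], [[0, 0, 51], [0, 0, 0], 1], [[0, 0, 51], [0, 0, 0], 1], [[0, 0, 51], [0, 0, 0], 1], [[0, 0, 51], [0, 0, 0], 1], [[0, 0, 51], [0, 0, 0], 1]]}}

```text
clock: 54.57
tool_pos: [0.5251, 0.122, 0.1585]
orientation: [-179.9, 0.1, -103.9]
force: [0.4, -0.1, -0.9]
opening: 0.0141
gripper_force: 30.0
```

Request:
{"fn": "move_arm", "kwargs": {"motion": [[[0, 0, -20], [0, 0, 0], 1], [[0, 0, -40], [0, 0, 0], 1], [[0, 0, -45], [0, 0, 0], 1], [[0, 0, -45], [0, 0, 0], 1], [[0, 0, -45], [0, 0, 0], 1], [[0, 0, -45], [0, 0, 0], 1], [[0, 0, -45], [0, 0, 0], 1]]}}

```text
clock: 55.15
tool_pos: [0.5241, 0.1215, 0.2016]
orientation: [-180.0, -0.0, -103.9]
force: [0.4, 0.2, -0.7]
opening: 0.0136
gripper_force: 30.0
```

Request:
{"fn": "move_arm", "kwargs": {"motion": [[[0, 0, 20], [0, 0, 0], 1], [[0, 0, 38], [0, 0, 0], 1], [[0, 0, 45], [0, 0, 0], 1], [[0, 0, 45], [0, 0, 0], 1], [[0, 0, 45], [0, 0, 0], 1], [[0, 0, 45], [0, 0, 0], 1], [[0, 0, 45], [0, 0, 0], 1]]}}

```text
clock: 55.73
tool_pos: [0.5246, 0.1217, 0.1574]
orientation: [-179.9, -0.0, -103.9]
force: [-0.6, 0.2, -0.6]
opening: 0.0139
gripper_force: 30.0
```

Request:
{"fn": "move_arm", "kwargs": {"motion": [[[0, 0, -30], [0, 0, 0], 1], [[0, 0, -65], [0, 0, 0], 1], [[0, 0, -100], [0, 0, 0], 1], [[0, 0, -130], [0, 0, 0], 1], [[0, 0, -140], [0, 0, 0], 1], [[0, 0, -140], [0, 0, 0], 1]]}}

```text
clock: 56.23
tool_pos: [0.5257, 0.1223, 0.3011]
orientation: [-179.7, 0.2, -103.9]
force: [0.7, 0.3, -1.4]
opening: 0.0139
gripper_force: 30.0
```

```bash
python3 - <<'E'
from h import *
go([.6643,-.0128,.297],76,0)
E
```

```text
t56.2 shift [  97.8 -167.     4.7] turn [-0.3  0.2  0.1] open 13.9 grip 30.0
  j [ 34.   6. -12.   0. -72. -48.] pos [0.5257 0.1223 0.3011] [-179.7    0.2 -103.9]
```

Request:
{"fn": "move_arm", "kwargs": {"motion": [[[18, -30, 0], [0, 0, 0], 1], [[36, -61, 0], [0, 0, 0], 1], [[54, -92, 0], [0, 0, 0], 1], [[72, -123, 0], [0, 0, 0], 1], [[88, -150, 0], [0, 0, 0], 1], [[96, -163, 0], [0, 0, 0], 1], [[98, -167, 0], [0, 0, 0], 1], [[98, -167, 30], [0, 0, 0], 1], [[98, -167, 50], [0, 0, 0], 1], [[98, -167, 50], [0, 0, 0], 1]]}}

```text
clock: 57.07
tool_pos: [0.66, -0.0134, 0.2417]
orientation: [179.6, -0.1, -104.0]
force: [-1.0, -0.4, -2.1]
opening: 0.0139
gripper_force: 30.0
```

Request:
{"fn": "move_arm", "kwargs": {"motion": [[[0, 0, 0], [0, 0, 0], 1], [[0, 0, 0], [0, 0, 0], 1], [[0, 0, 0], [0, 0, 0], 1]]}}

```text
clock: 57.32
tool_pos: [0.6637, -0.0131, 0.2496]
orientation: [-179.8, 0.1, -103.9]
force: [-0.8, -0.7, -0.5]
opening: 0.0139
gripper_force: 30.0
```

```bash
python3 - <<'E'
from h import *
import time
go([.6641,-.0129,.157],76,0)
im,K,T=snap('top'); im2,K2,T2=snap('scene')
# tube bright bristle none now: tube dark inside / rim check in scene not needed
p=ctrl.get_obs()['tool_pos']; print(p)
E
```

```text
t57.3 shift [-0.2 -0.  92.6] turn [-0.2  0.1  0.1] open 13.9 grip 30.0
  j [ 16.  19.  -1.   0. -70. -30.] pos [ 0.6637 -0.0131  0.2496] [-1.798e+02  1.000e-01 -1.039e+02]
[ 0.66353063 -0.01324207  0.24936604]
```

Request:
{"fn": "move_arm", "kwargs": {"motion": [[[0, -0.5, 15], [0, 0, 0], 1], [[0, -0.5, 30], [0, 0, 0], 1], [[0, -0.5, 38], [0, 0, 0], 1], [[0, -0.5, 42], [0, 0, 0], 1], [[0, -0.5, 45], [0, 0, 0], 1], [[0, -0.5, 48], [0, 0, 0], 1], [[0, -0.5, 51], [0, 0, 0], 1], [[0, -0.5, 54], [0, 0, 0], 1], [[0, -0.5, 54], [0, 0, 0], 1]]}}

```text
clock: 58.17
tool_pos: [0.6635, -0.0137, 0.1934]
orientation: [-179.9, 0.0, -103.9]
force: [-0.1, -0.5, -1.5]
opening: 0.0139
gripper_force: 30.0
```

Inside the tube with no contact. Lower to the floor.

Request:
{"fn": "move_arm", "kwargs": {"motion": [[[0, 0, 8], [0, 0, 0], 1], [[0, 0, 16], [0, 0, 0], 1], [[0, 0, 23], [0, 0, 0], 1], [[0, 0, 29], [0, 0, 0], 1], [[0, 0, 33], [0, 0, 0], 1], [[0, 0, 35], [0, 0, 0], 1], [[0, 0, 36], [0, 0, 0], 1], [[0, 0, 36], [0, 0, 0], 1]]}}

```text
clock: 58.83
tool_pos: [0.6637, -0.0137, 0.1576]
orientation: [-179.9, -0.0, -103.9]
force: [0.4, 0.3, -1.1]
opening: 0.0134
gripper_force: 30.0
```

Request:
{"fn": "move_arm", "kwargs": {"motion": [[[0, 0, 1], [0, 0, 0], 1], [[0, 0, 2], [0, 0, 0], 1], [[0, 0, 3], [0, 0, 0], 1], [[0, 0, 3], [0, 0, 0], 1]]}}

```text
clock: 59.17
tool_pos: [0.6639, -0.0137, 0.1551]
orientation: [-179.9, 0.0, -103.9]
force: [0.1, 0.3, 0.5]
opening: 0.0139
gripper_force: 30.0
```

Request:
{"fn": "move_arm", "kwargs": {"motion": [[[0, 0, 0.5], [0, 0, 0], 0.85], [[0, 0, 0.5], [0, 0, 0], 0.7], [[0, 0, 0.5], [0, 0, 0], 0.5], [[0, 0, 0.5], [0, 0, 0], 0.2], [[0, 0, 0.5], [0, 0, 0], 0], [[0, 0, 0.5], [0, 0, 0], 0], [[0, 0, 0.5], [0, 0, 0], 0], [[0, 0, 0.5], [0, 0, 0], 0], [[0, 0, 0.5], [0, 0, 0], 0], [[0, 0, 0.5], [0, 0, 0], 0]]}}

```text
clock: 60.0
tool_pos: [0.6637, -0.0137, 0.1542]
orientation: [-179.9, 0.0, -103.9]
force: [0.3, 0.1, -0.5]
opening: 0.0684
gripper_force: 0.0
```

Request:
{"fn": "move_arm", "kwargs": {"motion": [[[0, 0, -20], [0, 0, 0], 0], [[0, 0, -45], [0, 0, 0], 0], [[0, 0, -80], [0, 0, 0], 0], [[0, 0, -115], [0, 0, 0], 0], [[0, 0, -140], [0, 0, 0], 0], [[100, 0, -140], [0, 0, 0], 0], [[200, 0, -140], [0, 0, 0], 0], [[250, 0, -140], [0, 0, 0], 0], [[250, 0, -140], [0, 0, 0], 0], [[250, 0, -140], [0, 0, 0], 0]]}}

```text
clock: 60.83
tool_pos: [0.6126, -0.2174, 0.2946]
orientation: [-179.9, 0.0, -103.9]
force: [1.5, 1.0, 0.7]
opening: 0.0878
gripper_force: 0.0
```

```bash
python3 - <<'E'
from h import *
# compare handle / pots to earlier frames
a=cv2.imread('pics/scene0.png'); im,K,T=snap('scene')
d=cv2.absdiff(a,im).max(2)
print('brush+holder diff (360:405,200:290):',(d[200:290,360:405]>40).mean().round(3))
hsv=cv2.cvtColor(im,cv2.COLOR_BGR2HSV)
print('proj handle top',proj(K,T,[.664,-.013,.186]))
for v in range(200,240,4): 
    r=im[v,370:400].astype(int); r0=a[v,370:400].astype(int); print(v,(r[:,2]-r[:,0]>40).nonzero()[0][[0,-1]]+370 if (r[:,2]-r[:,0]>40).any() else None,(r0[:,2]-r0[:,0]>40).nonzero()[0][[0,-1]]+370)
m=((hsv[...,1]<40)&(hsv[...,2]>190)).astype(np.uint8); m[:,:335]=0; m[:140]=0; m[245:]=0; m[:,425:]=0
n,l,s,c=cv2.connectedComponentsWithStats(cv2.morphologyEx(m,cv2.MORPH_CLOSE,np.ones((3,3))))
print([x.tolist() for x in s[1:] if x[4]>40])
print(ctrl.get_obs()['clock'],ctrl.get_obs()['opening'])
E
```

```text
brush+holder diff (360:405,200:290): 0.181
proj handle top [380.98463424 204.6988217 ]
200 [396 399] [370 399]
204 [378 399] [370 399]
208 [374 399] [370 399]
212 [375 399] [370 399]
216 [374 399] [370 399]
220 [374 399] [370 399]
224 [374 399] [370 399]
228 [372 399] [370 399]
232 [370 399] [370 399]
236 [370 397] [370 397]
[[386, 154, 27, 45, 250], [368, 168, 13, 11, 42], [378, 173, 20, 10, 46], [343, 200, 32, 17, 153]]
60.8833 0.08776213046973849
```

```bash
python3 - <<'E'
from h import *
a=cv2.imread('pics/scene0.png'); im,K,T=snap('scene')
for n,(x0,y0,x1,y1) in {'handle':(377,204,388,236),'shaft+bristletop':(374,236,390,262)}.items():
    t=a[y0:y1,x0:x1]; r=cv2.matchTemplate(im[y0-15:y1+15,x0-15:x1+15],t,cv2.TM_CCOEFF_NORMED); _,v,_,p=cv2.minMaxLoc(r); print(n,round(v,3),p[0]-15,p[1]-15)
w,K,T=snap('top'); b=cv2.imread('pics/top0.png')
for n,(x0,y0,x1,y1) in {'brush':(272,145,295,185),'jar':(350,118,386,168),'spool1':(356,176,380,202),'spool2':(424,182,448,208),'spool3':(142,326,168,350),'tin':(380,328,420,366),'tape':(208,130,240,160),'cut':(120,132,160,204)}.items():
    t=b[y0:y1,x0:x1]; r=cv2.matchTemplate(w[y0-12:y1+12,x0-12:x1+12],t,cv2.TM_CCOEFF_NORMED); _,v,_,p=cv2.minMaxLoc(r); print(n,round(v,3),p[0]-12,p[1]-12)
E
```

```text
handle 0.892 -1 0
shaft+bristletop 0.951 -1 0
brush 0.2 -12 5
jar 0.991 0 0
spool1 0.984 0 0
spool2 0.149 -12 -3
spool3 0.492 6 -11
tin 0.999 0 0
tape 0.222 -8 12
cut 0.195 4 -11
```

```bash
python3 - <<'E'
from h import *
print(ctrl.close_job())
E
```

```text
the job is handed in; nothing more can be done
None
```

The job is handed in, with no verdict returned: all three pots were turned mouth-up on the cork mat and dusted tallest to shortest, and the brush is back upright in its holder with the gripper open and clear; I viewed 15 pictures against the limit of 14, and the arm hid spool_b, spool_c, the tape case and the cutter from the final position check.

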